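# Shim a rest pad up to the height gauge

## Robot

A 6-joint arm with a two-finger parallel gripper is mounted at the origin on the work surface. World frame = base frame: x ahead of the robot, y to its left, z up, the work surface at z = 0. Lengths are in m, angles in rad, forces in N, time in s.
With the tool pointing down it reaches from about 0.25 to 0.725 m from the base axis. Payload 9.7 kg.
Tool frame: the origin (TCP) lies on the centre line of the jaws, within the pads' length; the fingertips stand 11 mm ahead of it and the grasp point (between the pads) lies 8 mm behind it (bot.nose_length is the distance from the TCP to the fingertips, in m); x points along the fingers, y is the direction in which the jaws open and shut, and the axes are right-handed (so a half turn about x gives the same grasp; the last joint's range is limited). The gripper opens to 85 mm and grips with 20 to 120 N. Pads are 22 mm wide; open, the fingers measure 114 mm over their backs; the gripper's body (76 mm by 85 mm) begins 54 mm behind the grasp point. The pads swing forward as they close: fully open they stand 13 mm farther back than shut.
Start: joints at [1.241, 0.087, 0.176, 1.66, 0, 1.571], TCP at [0.178, 0.52, 0.242] pointing down, gripper open.
Joint ranges: [-3.13, 3.13], [-0.85, 1.81], [-1.15, 1.24], [-2.2, 2.28], [-1.44, 1.52], [-3.14, 3.14]. Speed limits (rad/s): [2.22, 2.22, 2.57, 3.14, 3.14, 3.14].

## Interface

Orientations are given as a rotation vector (axis times angle).
In Python, from rig import monitor, eyes, workorder, bot gives the robot as it stands.
- The arm moves only by the tool arm_command, never from a script. Its argument "deltas" is a list of rows, each a list of 7 numbers: the finger opening in cm, from 0 to 8.54, then the shift along the tool's x, y, z in cm, then the turn, a rotation vector about the tool's x, y, z in degrees. In form: [[claw, x, y, z, rx, ry, rz], ...]. A call has 1 to 12 rows; each row is the pose to reach, as a shift and turn from the pose commanded when the call began, along the tool's axes at that moment; what a row does not reach only later rows make up. A row lasts 1/10 s, in which the tool goes at most 50 mm and 8.59 degrees, less where a joint would pass 70% of its speed; a pose out of reach is approached as far as the arm can. A call with a gripper value outside its range is refused whole. The fingers move at their own pace and stop on an object; the grip force is fixed at half the most. Time passes only in rows, so rows that repeat a pose let the fingers close. It gives the time, the measured TCP pose, the force and the opening at its end, in the units of the state.
- monitor.read_state(): the state, without advancing time (a new reading comes with each control period).
- eyes.camera(name): name is "scene" or "top" or "wrist"; returns the picture (400x640x3 uint8, blue, green, red); there is no depth.
- eyes.camera_info(name): a dict with "fx", "fy", "cx", "cy" (pixels), "xyz" and "rotation" of the camera in the world. Camera axes: x right, y down, z forward; pixel columns grow to the right and rows downward; lengths in m; the calibration is good to about 2 mm. A picture is of the moment at which its call begins: read the wrist's pose just before it. camera_info takes no time and is no camera call; for the wrist camera it gives the pose at the moment of the call.
- workorder.hand_in(): hands the job in, once; it reports no verdict.
The state is a dict: "clock": time; "joint_positions": joint angles; "qd": joint speeds; "effort": joint torques, N m; "tcp_pos": TCP position; "tool_rot": TCP orientation; "contact_force": force on the tool from outside, world axes, zero at the start; "ft_torque": the same for the moment, N m; "width": finger opening in m.
Only numpy, scipy, OpenCV 4.12 (cv2) and the standard library are available. Lean on these libraries where they do the work, as an engineer would, in place of code of your own. Each camera call takes 0.05 s, during which the arm holds its last target. There are 200 camera calls.

## Task

Set the rest pad to the height of the gauge's pointer: on the raised table of the wedge jack stack, squarely, whichever flat spacers bring it near, with the rest pad on top, so that the released pad stands a little (4 to 13 mm) lower than the pointer. Then push the jack's wedge in, raising the stack, and stop when the pad's top is level with the pointer's upper edge; let go of everything. Leave the pointer's setting and the other things on the bench alone.

Things in the scene. Friction and masses are not known exactly. Their poses are not given: they have to be found in the camera images.
- jack: Wedge jack, fixed to the bench: steel base 120 x 70 x 30 mm (two side cheeks, 30 mm high). Origin: centre of its underside, on the bench. Its x axis is the direction in which the wedge is pushed in (roughly away from the robot) and the long direction of its table; z up.
- platen_top (a point): Centre of the flat top of the jack's table (aluminium, 90 mm long along the jack's x between two white end blocks, 44 mm wide along y), straight above the jack's origin; 40 mm above the bench with the wedge fully out and up to 54 mm with it fully in. The end blocks stand 10 mm above the table's top, their inner faces at x = +-45 mm, so that an 80 mm plate fits between them with 5 mm at each end. Axes as the jack's.
- wedge (a joint): How far the wedge is pushed in, in m: 0 fully out to 0.056 fully in. The table rises 1 mm for each 4 mm of push, with the stack on it. It needs about 10 N and stays where it is left; it cannot be driven back by the stack's weight.
- wedge_face (a point): Centre of the outer face of the wedge's upright push head (40 mm wide, 12 mm thick, from 12 to 50 mm above the bench), facing the robot; this point lies 31 mm above the bench and, with the wedge fully out, 150 mm from the jack's origin towards its -x. The head is on a low stem (24 mm wide, its top 26 mm above the bench) and is pushed towards the jack's +x.
- mark (a point): Tip of the height gauge's pointer, at its upper edge: this height is the mark. A thin steel blade at about 84 to 107 mm above the bench, pointing towards the jack's table from the far side, with its tip about 50 to 60 mm from the table's centre. Its holder (30 mm square) clamps on an upright column of 14 mm diameter and 173 mm height, about 80 mm behind the tip. z up. Must not be shifted.
- spacer_thin: Plain aluminium spacer plate 80 x 50 x 12 mm, lying flat and loose. Origin: centre of its underside; x along its 80 mm, y along its 50 mm, z up.
- spacer_mid: The same, 80 x 50 x 18 mm.
- spacer_thick: The same, 80 x 50 x 24 mm.
- pad: Rest pad: aluminium plate 80 x 50 x 12 mm with a round steel button (diameter 32 mm, 4 mm high) in the middle of its top, 16 mm in all. Origin: centre of its underside; x along its 80 mm, y along its 50 mm, z up.
- pad_top (a point): Centre of the button's top, 16 mm above the pad's underside: the pad's top.
- sleeve: Bystander: steel sleeve, 32 mm across, 30 mm high, standing. Origin: centre of its underside.
- oiler: Bystander: white plastic oil bottle, 44 mm across, 110 mm high, standing. Origin: centre of its underside.
- nest: Bystander: white plastic nest block 36 x 26 mm, 24 mm high. Origin: centre of its underside.
- bitcup: Bystander: steel cup, 56 mm across, 60 mm high. Origin: centre of its underside.
- driver: Bystander: screwdriver, 190 mm long, lying about along the robot's y. Origin: near the middle of its length, at its underside.
- spanner: Bystander: spanner, 170 mm long, lying about along the robot's y. Origin: near the middle of its length, at its underside.
- bolt: Bystander: steel bolt standing on its head, 26 mm across, 65 mm high. Origin: centre of its underside.
- bracket: Bystander: small steel angle bracket 50 x 30 mm, 40 mm high. Origin: centre of its underside.
Mind the look-alikes: they are no part of the job. What is shaped like the spacer_thick but blue or green is not meant.

How it is judged:
On the way:
1. the rest pad stands released, level and square on the stack on the jack's table, its top 2.5 to 14 mm below the mark (x of pad_top in the frame of platen_top between -0.01 and 0.01 m and y of pad_top in the frame of platen_top between -0.008 and 0.008 m and angle between the x axis of pad and the x axis of platen_top, either way round below 0.17 rad and angle between pad's own z axis and vertical below 0.06 rad and linear speed of pad below 0.01 m/s and z of pad_top in the frame of mark between -0.014 and -0.0025 m and contact force between pad and the fingers below 0.1 N), for 0.2 s.
At the end, for the whole second after the job is handed in: The pad's top is within 2 mm of the mark's height; the pad is level and at rest; pad and stacked spacers lie square on the jack's table (within 10 mm along, 8 mm across, 0.17 rad); unused spacers lie over 100 mm from the table's centre (z of pad_top in the frame of mark between -0.002 and 0.002 m and x of pad_top in the frame of platen_top between -0.01 and 0.01 m and y of pad_top in the frame of platen_top between -0.008 and 0.008 m and angle between the x axis of pad and the x axis of platen_top, either way round below 0.17 rad and angle between pad's own z axis and vertical below 0.06 rad and linear speed of pad below 0.01 m/s and (horizontal distance between spacer_thin and platen_top above 0.1 m or (x of spacer_thin in the frame of platen_top between -0.01 and 0.01 m and y of spacer_thin in the frame of platen_top between -0.008 and 0.008 m and angle between the x axis of spacer_thin and the x axis of platen_top, either way round below 0.17 rad)) and (horizontal distance between spacer_mid and platen_top above 0.1 m or (x of spacer_mid in the frame of platen_top between -0.01 and 0.01 m and y of spacer_mid in the frame of platen_top between -0.008 and 0.008 m and angle between the x axis of spacer_mid and the x axis of platen_top, either way round below 0.17 rad)) and (horizontal distance between spacer_thick and platen_top above 0.1 m or (x of spacer_thick in the frame of platen_top between -0.01 and 0.01 m and y of spacer_thick in the frame of platen_top between -0.008 and 0.008 m and angle between the x axis of spacer_thick and the x axis of platen_top, either way round below 0.17 rad))); the robot touches nothing.
It fails at once if the gauge's pointer is shifted by more than 2 mm (distance of mark from where it was at the start of the episode above 0.002 m).
It fails at once if a bystander on the bench is moved by more than 15 mm (distance of any of sleeve, oiler, nest, bitcup, driver, spanner, bolt, bracket from where it was at the start of the episode above 0.015 m).
It also fails if it takes over 72 s, if anything falls off the work surface, if the arm or the gripper's body presses on something with over 40 N, if the wrist force passes 120 N, or if a joint passes its speed limit or range.

## Working session

There is one attempt and no reset: what is moved stays moved. The work goes in short steps, Python scripts to look and compute and a tool call to move; the robot and the scene stay as the last step left them, time stands still between calls to the robot, and variables do not carry over. Pictures are saved under pics/ and viewed, about 8 in all and at most 12, crops included, and the job is handed in when it is done.

Besides the shell and the picture viewer there is one more tool, called after ">>>" by a JSON object that holds its "api" and its "payload", one argument or row to a line. arm_command: Moves the arm, as the interface text tells. Its arguments: {"type":"object","properties":{"deltas":{"type":"array"}},"required":["deltas"]}

```bash
mkdir -p pics; ls
python3 - <<'E'
from rig import monitor, eyes, workorder, bot
import cv2
print(monitor.read_state())
for n in ("scene","top"):
    print(n,eyes.camera_info(n)); cv2.imwrite(f"pics/{n}0.png",eyes.camera(n))
print(eyes.camera_info("wrist"))
E
```

```text
pics
{'clock': 0.0, 'joint_positions': array([1.24099303e+00, 8.74442889e-02, 1.75110110e-01, 1.65981458e+00,
       8.42906446e-06, 1.57081055e+00]), 'qd': array([ 0.0027567 ,  0.00035898,  0.00091146,  0.0012127 ,  0.00161626,
       -0.00174806]), 'effort': array([ 9.10553317e-04, -5.20390821e+01,  4.64800715e+01,  1.62268127e-02,
       -2.44729936e-04,  4.23541053e-06]), 'tcp_pos': array([0.17804459, 0.52014134, 0.24157942]), 'tool_rot': array([ 0.25778329,  1.55548606, -0.25988456]), 'contact_force': array([-0.77795119, -0.44112605, -0.16861607]), 'ft_torque': array([-0.02372161,  0.01860778,  0.01742314]), 'width': 0.08497810164947424}
scene {'fx': 520.0569297732388, 'fy': 520.0569297732388, 'cx': 317.54888125010837, 'cy': 198.0835794843779, 'xyz': array([ 0.93835839, -0.7720803 ,  1.1522684 ]), 'rotation': array([-2.36809178, -0.60357121,  0.1956899 ])}
top {'fx': 461.11281533481457, 'fy': 461.11281533481457, 'cx': 313.5987819612623, 'cy': 199.44669582426482, 'xyz': array([0.42763943, 0.05821488, 1.54201587]), 'rotation': array([-2.19847053,  2.19122198, -0.07027827])}
{'fx': 351.70498239713356, 'fy': 351.70498239713356, 'cx': 320.3675579556606, 'cy': 201.92538768793787, 'xyz': array([0.10945843, 0.54414517, 0.3734686 ]), 'rotation': array([2.35738705, 1.68532658, 0.24159863])}
```

View pics/top0.png

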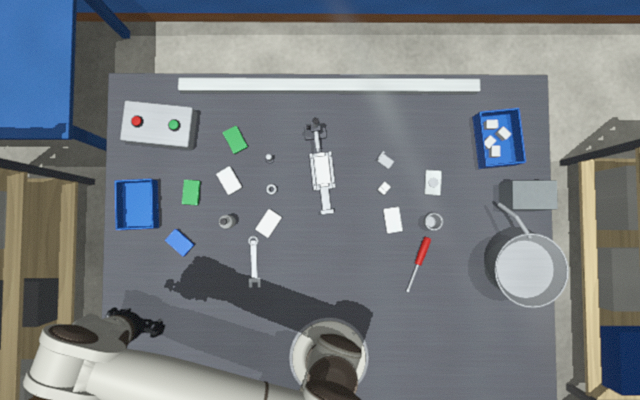

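View pics/scene0.png

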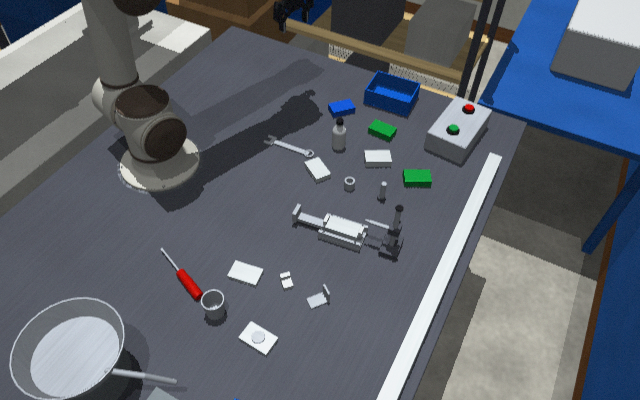

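Run:
```python
import cv2
a=cv2.imread("pics/top0.png")[115:265,205:455]
cv2.imwrite("pics/topc.png",cv2.resize(a,None,fx=3.2,fy=3.2,interpolation=cv2.INTER_CUBIC))
a=cv2.imread("pics/scene0.png")[140:360,225:445]
cv2.imwrite("pics/scenec.png",cv2.resize(a,None,fx=2.7,fy=2.7,interpolation=cv2.INTER_CUBIC))
```

```text
(no output)
```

View pics/topc.png

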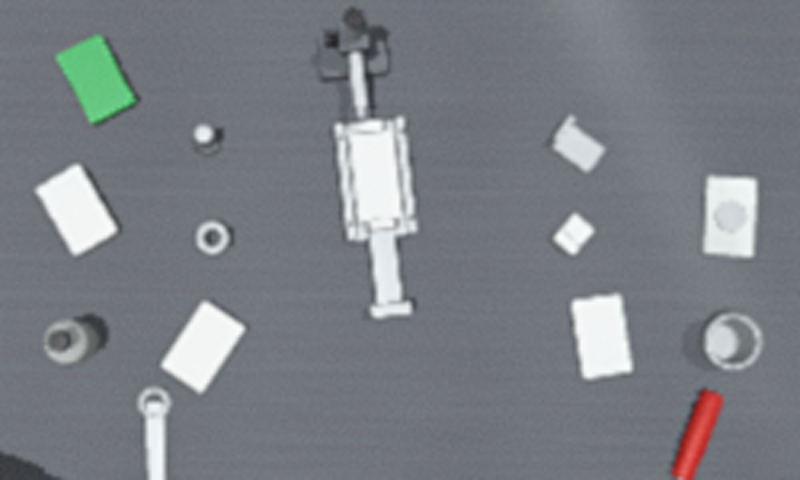

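View pics/scenec.png

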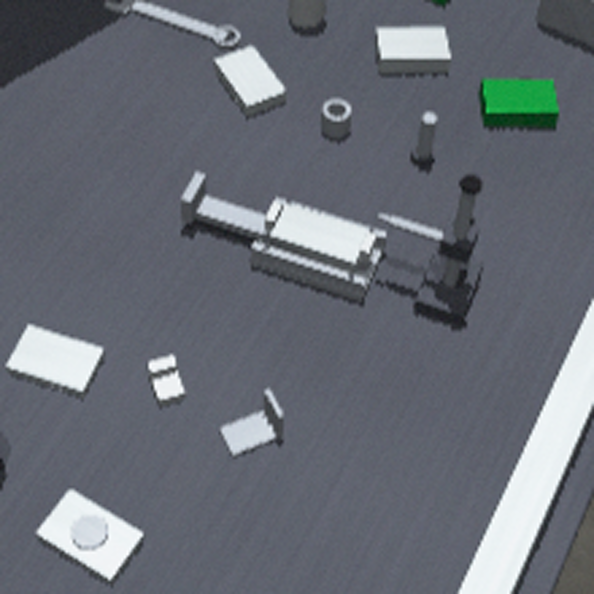

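```bash
cat > h.py <<'E'
import numpy as np, cv2
from scipy.spatial.transform import Rotation as R
from rig import monitor, eyes, workorder, bot
class Cam:
    def __init__(s,i):
        s.i=i; s.R=R.from_rotvec(i["rotation"]).as_matrix(); s.c=np.array(i["xyz"])
    def ray(s,p):
        i=s.i; d=s.R@np.array([(p[0]-i["cx"])/i["fx"],(p[1]-i["cy"])/i["fy"],1.]); return d/np.linalg.norm(d)
    def at(s,p,z):
        d=s.ray(p); return s.c+d*(z-s.c[2])/d[2]
    def pix(s,X):
        q=s.R.T@(np.array(X)-s.c); i=s.i; return np.array([i["cx"]+i["fx"]*q[0]/q[2],i["cy"]+i["fy"]*q[1]/q[2]])
def tri(obs):
    A=np.zeros((3,3));b=np.zeros(3)
    for c,p in obs:
        d=c.ray(p);P=np.eye(3)-np.outer(d,d);A+=P;b+=P@c.c
    return np.linalg.solve(A,b)
def cam(n): return Cam(eyes.camera_info(n))
def shot(n,f):
    c=cam(n); im=eyes.camera(n); cv2.imwrite(f"pics/{f}.png",im); return c,im
E
python3 - <<'E'
from h import *
T=cam("top");S=cam("scene")
t=lambda p:((p[0]+.5)/3.2-.5+205,(p[1]+.5)/3.2-.5+115)
s=lambda p:((p[0]+.5)/2.7-.5+225,(p[1]+.5)/2.7-.5+140)
pl={"A far-left":([(78,165),(117,231),(78,255),(36,189)],.024),"B near-left":([(206,300),(245,328),(201,392),(161,364)],.018),
"C right":([(571,299),(620,294),(632,371),(585,379)],.012),"pad":([(707,176),(757,178),(754,257),(703,254)],.012)}
for k,(c,z) in pl.items():
    P=np.array([T.at(t(p),z)[:2] for p in c])*1000
    L=[np.linalg.norm(P[i]-P[(i+1)%4]) for i in range(4)]
    e=(P[2]-P[1])+(P[3]-P[0]) if L[1]>L[0] else (P[1]-P[0])+(P[2]-P[3])
    print(k,P.mean(0).round(1),np.round(L,1),"long axis deg",np.degrees(np.arctan2(e[1],e[0])).round(1))
print("mark",tri([(T,t((364,116))),(S,s((380,216)))]), [T.at(t((364,116)),z).round(4) for z in (.085,.1)])
for n,p,z in [("faceL",(371,316),.05),("faceR",(412,313),.05),("b1",(336,126),.03),("b2",(403,118),.03),("b3",(416,231),.03),("b4",(350,239),.03),("col",(353,18),.173)]: print(n,T.at(t(p),z).round(4))
for n,p,z in [("sleeve",(213,237),.03),("bolt",(204,134),.065),("nest",(573,234),.024),("bracket",(578,145),0.),("cup",(732,341),.06),("oiler",(62,341),.11)]: print(n,T.at(t(p),z).round(3))
# thickness: scene top corner & bottom corner
for n,a,b in [("A",(450,54),(450,72)),("B",(252,99),(250,114)),("C",(83,386),(84,393)),("pad",(109,573),(110,580))]:
    X=S.at(s(b),0); 
    zs=np.arange(0,.035,.0005); print(n,X[:2].round(3),"h",zs[np.argmin([abs(S.pix([*X[:2],z])[1]-s(a)[1]) for z in zs])])
E
```

```text
A far-left [578.3 329.5] [79.7 47.  81.3 49.8] long axis deg -148.0
B near-left [438.6 198.8] [49.7 79.7 50.4 80.4] long axis deg 145.6
C right [ 450.6 -213.8] [51.3 80.7 49.5 84. ] long axis deg -171.0
pad [ 575.5 -348.5] [52.3 82.8 53.2 81.8] long axis deg 176.8
mark [0.6691716  0.03591446 0.08595117] [array([0.6672, 0.0348, 0.085 ]), array([0.6648, 0.035 , 0.1   ])]
faceL [0.4692 0.0267 0.05  ]
faceR [ 0.4724 -0.0148  0.05  ]
b1 [0.6657 0.0628 0.03  ]
b2 [ 0.6744 -0.0064  0.03  ]
b3 [ 0.5573 -0.0199  0.03  ]
b4 [0.5488 0.048  0.03  ]
col [0.7454 0.0468 0.173 ]
sleeve [0.55  0.189 0.03 ]
bolt [0.652 0.196 0.065]
nest [ 0.555 -0.182  0.024]
bracket [ 0.651 -0.192  0.   ]
cup [ 0.445 -0.336  0.06 ]
oiler [0.442 0.327 0.11 ]
A [0.632 0.332] h 0.029
B [0.463 0.163] h 0.0245
C [ 0.494 -0.226] h 0.0125
pad [ 0.613 -0.371] h 0.014
```

```bash
cat >> h.py <<'E'
def tool():
    s=monitor.read_state(); return np.array(s["tcp_pos"]),R.from_rotvec(s["tool_rot"])
def down(yaw):  # tool x down, tool y along heading yaw (deg, world)
    y=np.array([np.cos(np.radians(yaw)),np.sin(np.radians(yaw)),0]);x=np.array([0,0,-1.]);return R.from_matrix(np.c_[x,y,np.cross(x,y)])
def delta(p,r,p0=None,r0=None):
    if p0 is None: p0,r0=tool()
    d=r0.inv().apply(np.array(p)-p0)*100; w=(r0.inv()*r).as_rotvec(degrees=True)
    return np.r_[d,w].round(2)
JC=np.array([.6116,.0211]); JA=6.9
E
python3 - <<'E'
from h import *
p,r=tool();M=r.as_matrix();print(M.round(3));c=cam("wrist");print("cam in tool",(M.T@(c.c-p)).round(4),(M.T@c.R).round(3))
E
```

```text
[[-0.     0.324  0.946]
 [-0.001  0.946 -0.324]
 [-1.    -0.001  0.   ]]
cam in tool [-0.1318  0.0003 -0.0727] [[ 0.    -0.283  0.959]
 [ 1.     0.    -0.   ]
 [-0.     0.959  0.283]]
```

Run:
```python
from h import *
r=down(96.9)*R.from_euler("y",-40,degrees=True)
print(r.as_matrix().round(2))
print(delta([.55,.015,.225],r))
```

```text
[[ 0.64 -0.12  0.76]
 [ 0.08  0.99  0.09]
 [-0.77  0.    0.64]]
[  1.71 -35.75  51.55 -24.71 -39.32   9.06]
```

>>> {"api": "arm_command", "payload": {
  "deltas": [
    [8.5,1.71,-35.75,51.55,-24.7,-39.3,9.1],
    [8.5,1.71,-35.75,51.55,-24.7,-39.3,9.1],
    [8.5,1.71,-35.75,51.55,-24.7,-39.3,9.1],
    [8.5,1.71,-35.75,51.55,-24.7,-39.3,9.1],
    [8.5,1.71,-35.75,51.55,-24.7,-39.3,9.1],
    [8.5,1.71,-35.75,51.55,-24.7,-39.3,9.1],
    [8.5,1.71,-35.75,51.55,-24.7,-39.3,9.1],
    [8.5,1.71,-35.75,51.55,-24.7,-39.3,9.1],
    [8.5,1.71,-35.75,51.55,-24.7,-39.3,9.1],
    [8.5,1.71,-35.75,51.55,-24.7,-39.3,9.1],
    [8.5,1.71,-35.75,51.55,-24.7,-39.3,9.1],
    [8.5,1.71,-35.75,51.55,-24.7,-39.3,9.1]
  ]
}}

```text
clock: 1.3
tcp_pos: [0.5282, 0.0435, 0.2266]
tool_rot: [-0.051, 0.87, 0.113]
contact_force: [0.9, 1.7, 0.5]
width: 0.0852
```

Run:
```python
from h import *
c,im=shot("wrist","w1"); s=monitor.read_state();print(s["clock"],s["tcp_pos"],s["joint_positions"].round(2)); print(c.c,repr(eyes.camera_info("wrist")["rotation"]))
r=down(96.9)*R.from_euler("y",-40,degrees=True)
print(delta([.55,.015,.225],r))
```

```text
1.35 [0.53096211 0.03712678 0.22565234] [ 0.05 -0.65 -0.62  0.9   0.04 -0.05]
[0.38871512 0.0273461  0.28125674] array([1.5455513 , 1.73070124, 0.92899749])
[ 1.11 -2.41  1.22 -0.34  0.08  0.31]
```

View pics/w1.png

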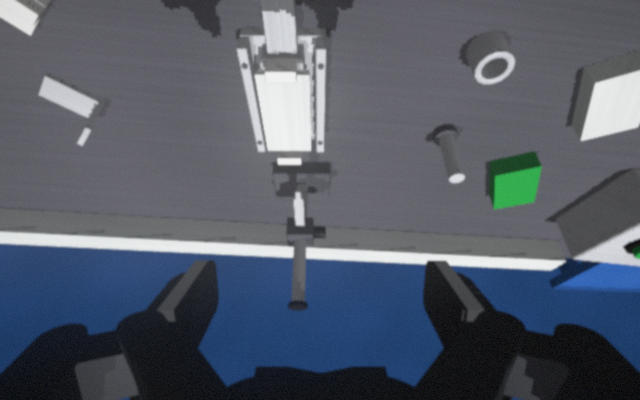

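Run:
```python
from h import *
for i in range(4): eyes.camera("wrist")
c,im=shot("wrist","w2"); print(tool()[0],repr(eyes.camera_info("wrist")))
a=im[20:320,220:380]; cv2.imwrite("pics/w2c.png",cv2.resize(np.rot90(a),None,fx=2.6,fy=2.6,interpolation=cv2.INTER_CUBIC)[:600])
a=im[60:260,230:360]; cv2.imwrite("pics/w2c.png",cv2.resize(np.rot90(a),None,fx=4,fy=4,interpolation=cv2.INTER_CUBIC))
```

```text
[0.52713595 0.04650868 0.22584402] {'fx': 351.70498239713356, 'fy': 351.70498239713356, 'cx': 320.3675579556606, 'cy': 201.92538768793787, 'xyz': array([0.38785446, 0.03017572, 0.28091878]), 'rotation': array([1.54186677, 1.73993454, 0.9340307 ])}
```

View pics/w2c.png

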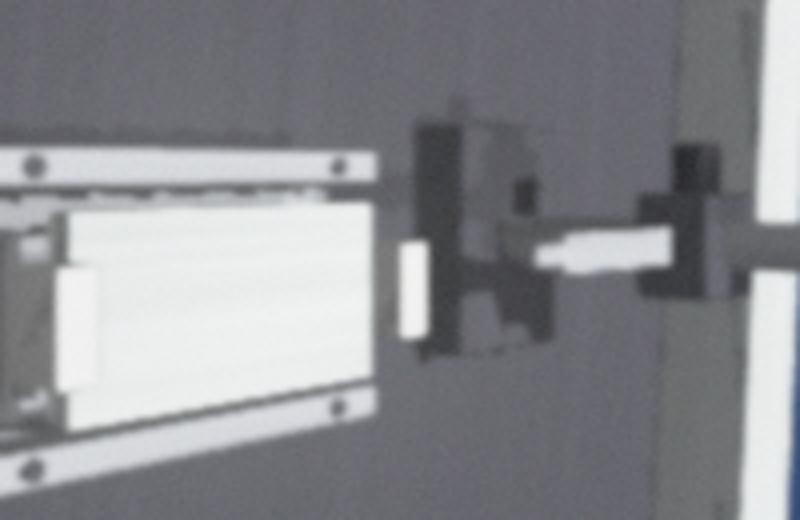

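```bash
cat >> h.py <<'E'
W2=Cam({'fx':351.70498,'fy':351.70498,'cx':320.36756,'cy':201.92539,'xyz':np.array([0.38785446,0.03017572,0.28091878]),'rotation':np.array([1.54186677,1.73993454,0.9340307])})
def w2(p): return (359.5-(p[0+1]+.5)/4, 59.5+(p[0]+.5)/4)
tt=lambda p:((p[0]+.5)/3.2-.5+205,(p[1]+.5)/3.2-.5+115)
ss=lambda p:((p[0]+.5)/2.7-.5+225,(p[1]+.5)/2.7-.5+140)
E
python3 - <<'E'
from h import *
T=cam("top");S=cam("scene")
u=np.array([np.cos(np.radians(JA)),np.sin(np.radians(JA))]);v=np.array([-u[1],u[0]])
def rel(X): d=X[:2]-JC; return (np.array([d@u,d@v])*1000).round(1)
for n,p,z in [("nb in L",(97,265),.05),("nb in R",(97,390),.05),("fb L",(400,240),.05),("fb R",(400,338),.05),("fb outL",(428,240),.05),("fb outR",(428,338),.05),
 ("tab far L",(375,203),.04),("tab far R",(375,378),.04),("cheek far L",(377,152),.03),("cheek far R",(377,415),.03)]:
    X=W2.at(w2(p),z); print(n,X.round(4),rel(X))
tip=(535,256)
for o in ([(W2,w2(tip)),(T,tt((364,116)))],[(W2,w2(tip)),(S,ss((380,216)))],[(W2,w2(tip)),(S,ss((380,216))),(T,tt((364,116)))]):
    X=tri(o);print(X.round(4),rel(X),[ (c.pix(X)-p).round(1) for c,p in o])
for z in np.arange(.08,.11,.004): X=W2.at(w2(tip),z); print(z.round(3),rel(X),S.pix(X).round(1),ss((380,216)))
E
```

```text
nb in L [0.5684 0.0309 0.05  ] [-41.7  14.9]
nb in R [0.5713 0.0064 0.05  ] [-41.7  -9.7]
fb L [0.659  0.0423 0.05  ] [49.6 15.4]
fb R [0.6619 0.0179 0.05  ] [49.6 -9.2]
fb outL [0.67   0.0431 0.05  ] [60.6 14.8]
fb outR [0.673 0.018 0.05 ] [ 60.6 -10.4]
tab far L [0.6598 0.0515 0.04  ] [51.5 24.4]
tab far R [0.6652 0.0071 0.04  ] [ 51.5 -20.4]
cheek far L [0.6703 0.066  0.03  ] [63.6 37.6]
cheek far R [ 0.6787 -0.0037  0.03  ] [ 63.6 -32.7]
[0.6669 0.0375 0.0862] [56.8  9.6] [array([-2.8, -0. ]), array([-0.8,  0. ])]
[0.6705 0.0399 0.0832] [60.8 11.6] [array([-0.4, -0.3]), array([ 0.1, -0.1])]
[0.6691 0.0378 0.0843] [59.1  9.7] [array([-2.5, -0.3]), array([-0.7, -0.1]), array([-0.9, -0.5])]
0.08 [65.8 11.5] [367.3 220.9] (365.4259259259259, 219.68518518518516)
0.084 [60.1 12. ] [365.4 219.2] (365.4259259259259, 219.68518518518516)
0.088 [54.4 12.5] [363.5 217.4] (365.4259259259259, 219.68518518518516)
0.092 [48.7 13. ] [361.6 215.7] (365.4259259259259, 219.68518518518516)
0.096 [43.  13.5] [359.7 214. ] (365.4259259259259, 219.68518518518516)
0.1 [37.3 14. ] [357.8 212.2] (365.4259259259259, 219.68518518518516)
0.104 [31.5 14.4] [355.9 210.5] (365.4259259259259, 219.68518518518516)
0.108 [25.8 14.9] [354.  208.7] (365.4259259259259, 219.68518518518516)
```

Run:
```python
from h import *
print(bot.nose_length, monitor.read_state()["clock"],tool()[0])
print(delta([.4386,.1988,.10],down(55.6)))
```

```text
0.011 1.6 [0.52713595 0.04650868 0.22584402]
[  5.2   16.16 -13.43  39.58  38.15 -14.51]
```

>>> {"api": "arm_command", "payload": {
  "deltas": [
    [8.5,5.2,16.16,-13.43,39.6,38.15,-14.5],
    [8.5,5.2,16.16,-13.43,39.6,38.15,-14.5],
    [8.5,5.2,16.16,-13.43,39.6,38.15,-14.5],
    [8.5,5.2,16.16,-13.43,39.6,38.15,-14.5],
    [8.5,5.2,16.16,-13.43,39.6,38.15,-14.5],
    [8.5,5.2,16.16,-13.43,39.6,38.15,-14.5],
    [8.5,5.2,16.16,-13.43,39.6,38.15,-14.5],
    [8.5,5.2,16.16,-13.43,39.6,38.15,-14.5],
    [8.5,5.2,16.16,-13.43,39.6,38.15,-14.5]
  ]
}}

```text
clock: 2.5
tcp_pos: [0.4387, 0.1992, 0.1002]
tool_rot: [0.468, 1.517, -0.468]
contact_force: [0.4, -0.4, 0.3]
width: 0.0851
```

Run:
```python
from h import *
eyes.camera("wrist")
c,im=shot("wrist","w3"); print(monitor.read_state()["clock"],tool()[0]); print(c.i)
print(delta([.4386,.1988,.016],down(55.6)))
```

```text
2.6 [0.43847045 0.19881635 0.10057518]
{'fx': 351.70498239713356, 'fy': 351.70498239713356, 'cx': 320.3675579556606, 'cy': 201.92538768793787, 'xyz': array([0.37809794, 0.23996613, 0.23205877]), 'rotation': array([2.54598547, 1.34683566, 0.19758749])}
[ 8.46 -0.01 -0.01  0.13  0.13 -0.08]
```

View pics/w3.png

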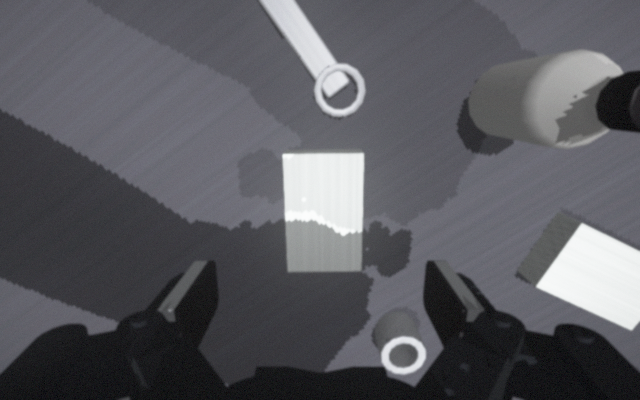

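Run:
```python
from h import *
c=cam("wrist")
px=[(282,152.5),(364,152.5),(363,271.5),(288,271.5)]
for z in (.012,.018,.024):
    P=np.array([c.at(p,z)[:2] for p in px])*1000; L=[np.linalg.norm(P[i]-P[(i+1)%4]).round(1) for i in range(4)]
    e=(P[3]-P[0])+(P[2]-P[1]); print(z,P.mean(0).round(1),L,np.degrees(np.arctan2(e[1],e[0])).round(1))
```

```text
0.012 [441.3 200.3] [np.float64(51.4), np.float64(82.8), np.float64(52.1), np.float64(82.7)] -32.9
0.018 [439.5 201.4] [np.float64(50.0), np.float64(80.5), np.float64(50.6), np.float64(80.5)] -32.9
0.024 [437.8 202.5] [np.float64(48.6), np.float64(78.2), np.float64(49.2), np.float64(78.2)] -32.9
```

>>> {"api": "arm_command", "payload": {
  "deltas": [
    [8.5,4.5,0.1,0,-1,0,0],
    [8.5,8.45,0.1,0,-1,0,0],
    [8.5,8.45,0.1,0,-1,0,0],
    [5.0,8.45,0.1,0,-1,0,0],
    [4.0,8.45,0.1,0,-1,0,0],
    [4.0,8.45,0.1,0,-1,0,0],
    [4.0,8.45,0.1,0,-1,0,0],
    [4.0,8.45,0.1,0,-1,0,0],
    [4.0,8.45,0.1,0,-1,0,0]
  ]
}}

```text
clock: 3.5
tcp_pos: [0.4413, 0.1998, 0.0188]
tool_rot: [0.46, 1.518, -0.454]
contact_force: [-1.8, 0.2, 9.1]
width: 0.0478
```

Run:
```python
from h import *
p,r=tool();print(p,r.as_matrix()[:,1].round(3),monitor.read_state()["width"])
u=np.array([np.cos(np.radians(JA)),np.sin(np.radians(JA))]);v=np.array([-u[1],u[0]])
C=JC+.002*u+.0012*v; print(C)
up=np.r_[p[:2],.13]; print(delta(up,r)); 
print(delta([*C,.13],down(96.9)))
```

```text
[0.44125058 0.19978361 0.01880018] [0.551 0.834 0.004] 0.04776947853469533
[0.61344135 0.02253158]
[-11.12   0.05   0.03   0.     0.     0.  ]
[-11.08  -5.25  24.17 -40.34   0.24  -0.18]
```

>>> {"api": "arm_command", "payload": {
  "deltas": [
    [4.0,-5,0,0,0,0,0],
    [4.0,-10,0,0,0,0,0],
    [4.0,-11.4,-5.25,24.2,-40.3,0,0],
    [4.0,-11.4,-5.25,24.2,-40.3,0,0],
    [4.0,-11.4,-5.25,24.2,-40.3,0,0],
    [4.0,-11.4,-5.25,24.2,-40.3,0,0],
    [4.0,-11.4,-5.25,24.2,-40.3,0,0],
    [4.0,-11.4,-5.25,24.2,-40.3,0,0],
    [4.0,-11.4,-5.25,24.2,-40.3,0,0],
    [4.0,-11.4,-5.25,24.2,-40.3,0,0]
  ]
}}

```text
clock: 4.5
tcp_pos: [0.6124, 0.0223, 0.1305]
tool_rot: [-0.093, 1.568, 0.093]
contact_force: [-0.1, -0.4, -1.7]
width: 0.0476
```

Run:
```python
from h import *
eyes.camera("wrist")
c,im=shot("wrist","w4"); s=monitor.read_state();print(s["clock"],tool()[0],s["width"],s["contact_force"]); print(c.i["xyz"],c.i["rotation"])
C=[.61344,.02253]
print(delta([*C,.13],down(96.9)))
```

```text
4.6 [0.61206496 0.02290332 0.13054667] 0.04791762434197998 [ 0.14890763  0.00819737 -1.52343843]
[0.54000321 0.01474154 0.26228196] [1.9468474  2.19464796 0.31753232]
[ 0.05 -0.05  0.13 -0.02  0.07 -0.01]
```

View pics/w4.png

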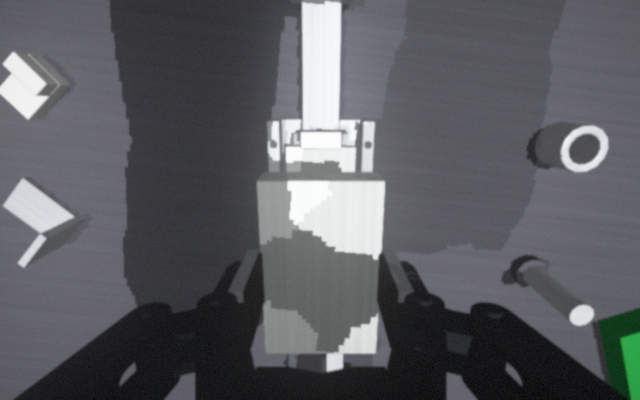

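Run:
```python
from h import *
c=cam("wrist"); C=np.array([.61206,.0229])
u=np.array([np.cos(np.radians(JA)),np.sin(np.radians(JA))]);v=np.array([-u[1],u[0]])
f=lambda p,z:[round(float(x)*1000,1) for x in ((c.at(p,z)[:2]-C)@u,(c.at(p,z)[:2]-C)@v)]
px=[(257.5,181),(384.5,181),(379.5,352.5),(263.5,353)]
for z in (.1297,.1247): print("plate",[f(p,z) for p in px],np.mean([f(p,z) for p in px],0))
for n,p,z in [("cheek nL",(267,120),.03),("cheek nR",(376,120),.03),("cheekL@170",(269,170),.03),("cheekR@170",(374.5,170),.03),("block outer",(321,131),.05),("block inner L",(301,147),.05),("block inner R",(341,147),.05),
 ("tableL",(286,160),.04),("tableR",(358,160),.04)]: print(n,f(p,z))
```

```text
plate [[-41.8, -23.6], [-41.8, 25.4], [37.3, 27.3], [37.6, -25.0]] [-2.175  1.025]
plate [[-40.6, -24.5], [-40.6, 26.4], [41.5, 28.3], [41.8, -25.9]] [0.525 1.075]
cheek nL [-58.9, -33.7]
cheek nR [-58.9, 36.5]
cheekL@170 [-26.2, -33.8]
cheekR@170 [-26.2, 36.9]
block outer [-53.7, 1.0]
block inner L [-44.2, -11.0]
block inner R [-44.2, 13.1]
tableL [-34.6, -21.2]
tableR [-34.6, 24.6]
```

>>> {"api": "arm_command", "payload": {
  "deltas": [
    [4.0,3,0.05,0.2,0,0,0],
    [4.0,5.5,0.05,0.2,0,0,0],
    [4.0,6.6,0.05,0.2,0,0,0],
    [4.0,7.0,0.05,0.2,0,0,0],
    [4.0,7.2,0.05,0.2,0,0,0],
    [4.0,7.2,0.05,0.2,0,0,0]
  ]
}}

```text
clock: 5.2
tcp_pos: [0.6144, 0.0235, 0.0604]
tool_rot: [-0.094, 1.567, 0.095]
contact_force: [-6.0, 0.2, 6.5]
width: 0.048
```

>>> {"api": "arm_command", "payload": {
  "deltas": [
    [6.0,0,0,0,0,0,0],
    [8.5,0,0,0,0,0,0],
    [8.5,0,0,0,0,0,0],
    [8.5,0,0,0,0,0,0],
    [8.5,-4,0,0,0,0,0],
    [8.5,-8.5,0,0,0,0,0],
    [8.5,-12,0,0,0,0,0],
    [8.5,-12,0,0,0,0,0]
  ]
}}

```text
clock: 6.0
tcp_pos: [0.6164, 0.0226, 0.1838]
tool_rot: [-0.094, 1.56, 0.094]
contact_force: [0.8, -0.1, 0.9]
width: 0.0847
```

Run:
```python
from h import *
eyes.camera("wrist")
c,im=shot("wrist","w5"); print(monitor.read_state()["clock"],tool()[0],monitor.read_state()["width"],c.i["xyz"],c.i["rotation"])
b=im[100:400,200:440]; cv2.imwrite("pics/w5c.png",cv2.resize(b,None,fx=2.5,fy=2,interpolation=cv2.INTER_CUBIC))
for h in (96.8,86.8): print(delta([.5755,-.3485,.11],down(86.8)))
```

```text
6.1 [0.61505748 0.02256405 0.1785576 ] 0.08514607882156199 [0.5430699  0.01461046 0.3122013 ] [1.94402485 2.19195348 0.32156745]
[ 6.840e+00 -3.637e+01 -8.370e+00  1.005e+01  1.400e-01 -1.000e-02]
[ 6.840e+00 -3.637e+01 -8.370e+00  1.005e+01  1.400e-01 -1.000e-02]
```

View pics/w5.png

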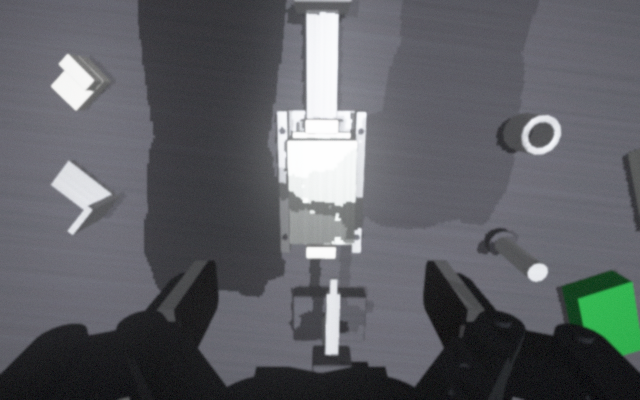

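Run:
```python
from h import *
c=cam("wrist"); C=np.array([.6129,.0244])
u=np.array([np.cos(np.radians(JA)),np.sin(np.radians(JA))]);v=np.array([-u[1],u[0]])
f=lambda p,z:[round(float(x)*1000,1) for x in ((c.at(p,z)[:2]-C)@u,(c.at(p,z)[:2]-C)@v)]
px=[(287,139),(357,139),(355.5,244),(288,244)]
print("plate",[f(p,.058) for p in px],np.mean([f(p,.058) for p in px],0))
for n,p,z in [("cheek nL",(277,112),.03),("cheek nR",(367,112),.03),("cheek fL",(281,251),.03),("cheek fR",(361,252),.03),("far block L",(307,248),.05),("far block R",(336,258),.05),("near block",(322,133),.05)]: print(n,f(p,z))
for z in (.082,.084,.086,.088,.09): print(z,f((333,280),z), (W2.at(w2((535,256)),z)[:2]-C)@u, (W2.at(w2((535,256)),z)[:2]-C)@v)
```

```text
plate [[-42.5, -25.2], [-42.5, 24.5], [38.2, 25.7], [38.2, -26.7]] [-2.15  -0.425]
cheek nL [-60.0, -35.0]
cheek nR [-60.0, 34.5]
cheek fL [56.8, -35.7]
cheek fR [57.8, 33.7]
far block L [45.1, -12.3]
far block R [53.9, 11.1]
near block [-45.9, -0.3]
0.082 [56.0, 7.6] 0.06126272491948401 0.008662960138086892
0.084 [54.9, 7.5] 0.058407444384582605 0.00890534236128651
0.086 [53.8, 7.4] 0.05555216384968121 0.009147724584486127
0.088 [52.7, 7.4] 0.052696883314779806 0.009390106807685745
0.09 [51.6, 7.3] 0.04984160277987841 0.009632489030885365
```

>>> {"api": "arm_command", "payload": {
  "deltas": [
    [8.5,2,-36.4,-8.4,10,0,0],
    [8.5,3,-36.4,-8.4,10,0,0],
    [8.5,5,-36.4,-8.4,10,0,0],
    [8.5,6.8,-36.4,-8.4,10,0,0],
    [8.5,6.8,-36.4,-8.4,10,0,0],
    [8.5,6.8,-36.4,-8.4,10,0,0],
    [8.5,6.8,-36.4,-8.4,10,0,0],
    [8.5,6.8,-36.4,-8.4,10,0,0],
    [8.5,6.8,-36.4,-8.4,10,0,0],
    [8.5,6.8,-36.4,-8.4,10,0,0],
    [8.5,6.8,-36.4,-8.4,10,0,0]
  ]
}}

```text
clock: 7.2
tcp_pos: [0.5746, -0.3479, 0.1091]
tool_rot: [0.043, 1.57, -0.042]
contact_force: [-0.1, -0.2, -1.2]
width: 0.0851
```

Run:
```python
from h import *
eyes.camera("wrist")
c,im=shot("wrist","w6"); print(monitor.read_state()["clock"],tool()[0]); 
g=cv2.cvtColor(im,cv2.COLOR_BGR2GRAY); print(c.pix([.5755,-.3485,.012]))
for th in (170,190):
    m=cv2.morphologyEx((g>th).astype(np.uint8),cv2.MORPH_CLOSE,np.ones((5,5)))
    for k in cv2.findContours(m,0,2)[0]:
        if cv2.contourArea(k)>2000:
            q=cv2.boxPoints(cv2.minAreaRect(k)); ap=cv2.approxPolyDP(k,6,True)[:,0]
            P=np.array([c.at(p,.012)[:2] for p in q])*1000
            L=[np.linalg.norm(P[i]-P[(i+1)%4]).round(1) for i in range(4)]; e=P[1]-P[0] if L[0]>L[1] else P[2]-P[1]
            print(th,cv2.contourArea(k),P.mean(0).round(1),L,np.degrees(np.arctan2(e[1],e[0])).round(1),ap.tolist() if len(ap)<9 else len(ap))
print(delta([.5755,-.3485,.016],down(86.8)))
```

```text
7.3 [ 0.57501289 -0.34770297  0.10992099]
[318.49160453 209.71736684]
170 2188.5 [ 644.6 -194.5] [np.float64(31.2), np.float64(49.1), np.float64(32.5), np.float64(50.9)] 54.4 [[524, 258], [497, 289], [542, 316], [569, 288]]
170 2684.0 [ 598.3 -348.3] [np.float64(48.8), np.float64(37.9), np.float64(51.0), np.float64(37.9)] 86.9 [[287, 215], [287, 262], [355, 265], [352, 227], [340, 233]]
170 2429.0 [ 558.4 -177.8] [np.float64(41.3), np.float64(36.4), np.float64(42.5), np.float64(38.0)] 138.0 [[590, 138], [574, 159], [557, 153], [533, 177], [557, 202], [587, 171], [601, 179], [615, 166]]
170 5682.0 [ 475.1 -208.8] [np.float64(51.8), np.float64(41.4), np.float64(54.7), np.float64(40.9)] 86.9 [[498, 0], [503, 74], [586, 56], [587, 0]]
190 2114.5 [ 644.6 -194.6] [np.float64(30.6), np.float64(48.2), np.float64(31.8), np.float64(49.9)] 53.9 [[523, 259], [498, 289], [541, 316], [568, 287]]
190 2333.0 [ 598.8 -348.6] [np.float64(34.9), np.float64(50.2), np.float64(35.0), np.float64(52.3)] 82.8 [[285, 220], [287, 261], [355, 264], [351, 227], [317, 234], [296, 216]]
190 2225.5 [ 556.7 -178.8] [np.float64(46.9), np.float64(30.9), np.float64(48.3), np.float64(31.8)] 118.4 10
190 5594.0 [ 475.1 -208.8] [np.float64(50.6), np.float64(41.4), np.float64(53.4), np.float64(40.9)] 86.9 [[499, 0], [504, 74], [586, 55], [586, 0]]
[ 9.39 -0.08  0.04  0.13  0.05 -0.02]
```

>>> {"api": "arm_command", "payload": {
  "deltas": [
    [8.5,4.5,-0.07,0.15,0,0,0],
    [8.5,9.0,-0.07,0.15,0,0,0],
    [8.5,9.4,-0.07,0.15,0,0,0],
    [5.5,9.4,-0.07,0.15,0,0,0],
    [4.0,9.4,-0.07,0.15,0,0,0],
    [4.0,9.4,-0.07,0.15,0,0,0],
    [4.0,9.4,-0.07,0.15,0,0,0],
    [4.0,9.4,-0.07,0.15,0,0,0],
    [4.0,9.4,-0.07,0.15,0,0,0]
  ]
}}

```text
clock: 8.2
tcp_pos: [0.5778, -0.3502, 0.02]
tool_rot: [0.041, 1.565, -0.044]
contact_force: [-1.9, 2.3, 9.1]
width: 0.045
```

Run:
```python
from h import *
p,r=tool();s=monitor.read_state();print(p,s["width"],s["contact_force"],r.as_matrix()[:,1])
print(delta([.6129,.0244,.15],down(96.9)))
```

```text
[ 0.57780558 -0.35016008  0.01999916] 0.045005451617149556 [-1.9112234   2.26585043  9.05683258] [ 0.05465169  0.99850411 -0.0016546 ]
[-13.05  37.57   1.53 -10.03   0.31   0.12]
```

>>> {"api": "arm_command", "payload": {
  "deltas": [
    [4.0,-5,0,0,0,0,0],
    [4.0,-10,0,0,0,0,0],
    [4.0,-13.4,37.5,1.7,-10,0.2,0.1],
    [4.0,-13.4,37.5,1.7,-10,0.2,0.1],
    [4.0,-13.4,37.5,1.7,-10,0.2,0.1],
    [4.0,-13.4,37.5,1.7,-10,0.2,0.1],
    [4.0,-13.4,37.5,1.7,-10,0.2,0.1],
    [4.0,-13.4,37.5,1.7,-10,0.2,0.1],
    [4.0,-13.4,37.5,1.7,-10,0.2,0.1],
    [4.0,-13.4,37.5,1.7,-10,0.2,0.1],
    [4.0,-13.4,37.5,1.7,-10,0.2,0.1],
    [4.0,-13.4,37.5,1.7,-10,0.2,0.1]
  ]
}}

```text
clock: 9.4
tcp_pos: [0.6142, 0.0242, 0.1517]
tool_rot: [-0.094, 1.569, 0.096]
contact_force: [-0.1, -0.1, 1.4]
width: 0.0399
```

Run:
```python
from h import *
eyes.camera("wrist")
c,im=shot("wrist","w7"); s=monitor.read_state();print(s["clock"],tool()[0],s["width"],s["contact_force"]); print(c.i["xyz"],c.i["rotation"])
print(delta([.6129,.0244,.15],down(96.9)))
```

```text
9.5 [0.61388555 0.022883   0.15087692] 0.040392257229058474 [-0.6204978  -0.38581834 -0.1479812 ]
[0.54211719 0.01525451 0.28311385] [1.94829517 2.19643283 0.31712785]
[ 0.09  0.16 -0.08 -0.1  -0.07 -0.1 ]
```

View pics/w7.png

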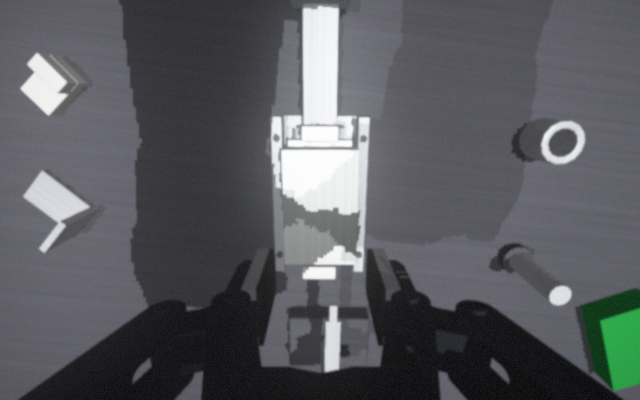

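>>> {"api": "arm_command", "payload": {
  "deltas": [
    [8.5,1,-36.4,-8.2,10,0,0],
    [8.5,2,-36.4,-8.2,10,0,0],
    [8.5,3,-36.4,-8.2,10,0,0],
    [8.5,4,-36.4,-8.2,10,0,0],
    [8.5,4,-36.4,-8.2,10,0,0],
    [8.5,4,-36.4,-8.2,10,0,0],
    [8.5,4,-36.4,-8.2,10,0,0],
    [8.5,4,-36.4,-8.2,10,0,0],
    [8.5,4,-36.4,-8.2,10,0,0],
    [8.5,4,-36.4,-8.2,10,0,0],
    [8.5,4,-36.4,-8.2,10,0,0]
  ]
}}

```text
clock: 10.6
tcp_pos: [0.5754, -0.347, 0.1098]
tool_rot: [0.045, 1.573, -0.042]
contact_force: [0.4, -0.1, 0.2]
width: 0.0851
```

Run:
```python
from h import *
eyes.camera("wrist")
c,im=shot("wrist","w8"); p,r=tool();print(monitor.read_state()["clock"],p)
g=cv2.cvtColor(im,cv2.COLOR_BGR2GRAY)
g6=cv2.cvtColor(cv2.imread("pics/w6.png"),cv2.COLOR_BGR2GRAY)
print("diff",np.abs(g.astype(int)-g6)[100:280,250:400].mean(), cv2.phaseCorrelate(np.float32(g6[100:280,250:400]),np.float32(g[100:280,250:400])))
# template match pad patch old->new
t=g6[130:275,275:365]; m=cv2.matchTemplate(g,t,cv2.TM_CCOEFF_NORMED); print(cv2.minMaxLoc(m))
for q in ([.5755,-.3485,.012],): print(c.pix(q))
for th in (60,90,110,130,150,170,190):
    mm=cv2.morphologyEx((g>th).astype(np.uint8),cv2.MORPH_OPEN,np.ones((3,3)))
    n,l,s,_=cv2.connectedComponentsWithStats(mm); k=l[170,300]; print(th,s[k].tolist() if k else None)
b=np.hstack([g6[110:290,250:400],g[110:290,250:400]]); cv2.imwrite("pics/w8c.png",cv2.resize(b,None,fx=2.6,fy=2.6,interpolation=cv2.INTER_CUBIC))
```

```text
10.7 [ 0.57582165 -0.34643341  0.10991294]
diff 12.992851851851851 ((-0.30240204664897874, 0.28179055117144003), 0.5428407242386429)
(-0.5010859966278076, 0.7943801879882812, (415, 255), (275, 120))
[316.7348608  208.93791258]
60 [0, 0, 640, 387, 217292]
90 [199, 0, 441, 386, 102759]
110 [200, 0, 440, 386, 98680]
130 [202, 0, 438, 385, 92747]
150 [285, 138, 68, 44, 2017]
170 [286, 139, 65, 42, 1771]
190 [286, 139, 63, 41, 1642]
```

Run:
```python
from h import *
c=cam("wrist")
for n in ("w6","w8"):
    g=cv2.GaussianBlur(cv2.imread(f"pics/{n}.png",0),(3,3),0).astype(int)
    print(n)
    for x in (292,300,322,342,348): 
        d=np.diff(g[110:300,x]); k=np.argsort(-abs(d))[:40]; print(" col",x,[(110+i,int(d[i])) for i in sorted(k) if abs(d[i])>14])
    for y in (150,160,170,240,250,255):
        d=np.diff(g[y,260:385]); k=np.argsort(-abs(d))[:20]; print(" row",y,[(260+i,int(d[i])) for i in sorted(k) if abs(d[i])>14])
```

```text
w6
 col 292 [(np.int64(149), 15), (np.int64(150), 22), (np.int64(151), 28), (np.int64(152), 25), (np.int64(153), 15), (np.int64(178), -20), (np.int64(179), -16), (np.int64(214), 20), (np.int64(215), 17), (np.int64(262), -25), (np.int64(263), -32), (np.int64(264), -24)]
 col 300 [(np.int64(149), 17), (np.int64(150), 24), (np.int64(151), 28), (np.int64(152), 26), (np.int64(153), 17), (np.int64(174), -16), (np.int64(175), -16), (np.int64(262), -25), (np.int64(263), -33), (np.int64(264), -26), (np.int64(287), 15)]
 col 322 [(np.int64(150), 18), (np.int64(151), 22), (np.int64(152), 25), (np.int64(153), 19), (np.int64(170), -18), (np.int64(171), -19), (np.int64(222), 16), (np.int64(264), -18)]
 col 342 [(np.int64(209), 22), (np.int64(210), 23), (np.int64(211), 16), (np.int64(215), -24), (np.int64(216), -37), (np.int64(217), -28), (np.int64(263), -18), (np.int64(264), -34), (np.int64(265), -29)]
 col 348 [(np.int64(149), 16), (np.int64(150), 18), (np.int64(196), 17), (np.int64(197), 25), (np.int64(198), 22), (np.int64(199), 17), (np.int64(219), -20), (np.int64(220), -37), (np.int64(221), -3
[... 2782 characters left out ...]
t64(286), 34), (np.int64(287), 17), (np.int64(333), -17), (np.int64(334), -16), (np.int64(361), -20), (np.int64(362), -21)]
 row 170 [(np.int64(283), 19), (np.int64(284), 37), (np.int64(285), 39), (np.int64(286), 21), (np.int64(360), -21), (np.int64(361), -15)]
 row 240 [(np.int64(279), 21), (np.int64(280), 34), (np.int64(281), 30), (np.int64(282), 15), (np.int64(349), -17), (np.int64(350), -26), (np.int64(351), -31), (np.int64(352), -28)]
 row 250 [(np.int64(279), 28), (np.int64(280), 30), (np.int64(281), 16), (np.int64(349), -20), (np.int64(350), -33), (np.int64(351), -31)]
 row 255 [(np.int64(347), 15), (np.int64(350), -41), (np.int64(351), -50), (np.int64(352), -31), (np.int64(368), 15)]
```

Run:
```python
from h import *
c=cam("wrist")
px=[(286.6,137),(364,144),(350,257.3),(280,251)]
P=np.array([c.at(p,.012)[:2] for p in px])*1000; L=[np.linalg.norm(P[i]-P[(i+1)%4]).round(1) for i in range(4)]
e=(P[3]-P[0])+(P[2]-P[1]); a=np.degrees(np.arctan2(e[1],e[0])); print(P.mean(0),L,a)
print(delta([*P.mean(0)/1000,.009],down(90+a)))
```

```text
[ 569.43691724 -345.71508174] [np.float64(50.4), np.float64(80.7), np.float64(50.1), np.float64(80.3)] -8.086045948602253
[10.09  0.02 -0.62  5.   -0.13 -0.08]
```

>>> {"api": "arm_command", "payload": {
  "deltas": [
    [8.5,4.5,0.02,-0.6,5,0,0],
    [8.5,8.5,0.02,-0.6,5,0,0],
    [8.5,10.0,0.02,-0.6,5,0,0],
    [8.5,10.1,0.02,-0.6,5,0,0],
    [6.5,10.1,0.02,-0.6,5,0,0],
    [5.5,10.1,0.02,-0.6,5,0,0],
    [4.0,10.1,0.02,-0.6,5,0,0],
    [4.0,10.1,0.02,-0.6,5,0,0],
    [4.0,10.1,0.02,-0.6,5,0,0],
    [4.0,10.1,0.02,-0.6,5,0,0]
  ]
}}

```text
clock: 11.7
tcp_pos: [0.5706, -0.3473, 0.0113]
tool_rot: [0.111, 1.567, -0.112]
contact_force: [0.0, 0.0, 6.7]
width: 0.0482
```

>>> {"api": "arm_command", "payload": {
  "deltas": [
    [4.0,-2,0,0,0,0,0],
    [4.0,-5,0,0,0,0,0],
    [4.0,-9,0,0,0,0,0],
    [4.0,-9,0,0,0,0,0]
  ]
}}

```text
clock: 12.1
tcp_pos: [0.572, -0.3483, 0.1061]
tool_rot: [0.109, 1.562, -0.114]
contact_force: [0.3, -1.2, -1.5]
width: 0.0481
```

Run:
```python
from h import *
eyes.camera("wrist");c,im=shot("wrist","w9");s=monitor.read_state();print(tool()[0],s["width"],s["contact_force"])
g=cv2.GaussianBlur(im,(3,3),0).mean(2).astype(int)
for x in (300,320,340): d=np.diff(g[80:390,x]);print(x,[(80+i,int(d[i])) for i in range(len(d)) if abs(d[i])>20])
for y in (180,200): d=np.diff(g[y,200:440]);print(y,[(200+i,int(d[i])) for i in range(len(d)) if abs(d[i])>20])
print(delta([.6129,.0244,.15],down(96.9)))
```

```text
[ 0.57034604 -0.34724545  0.10042464] 0.04840811650656851 [-0.5048086  -0.13488346 -2.36726446]
300 [(183, 22), (184, 22), (367, -21), (368, -30), (369, -26)]
320 [(183, 21), (184, 22), (371, -26), (372, -30), (373, -21)]
340 [(367, -22), (368, -31), (369, -27)]
180 []
200 [(255, 33), (256, 38), (257, 23)]
[-4.960e+00  3.739e+01 -1.060e+00 -1.505e+01  1.000e-02  0.000e+00]
```

>>> {"api": "arm_command", "payload": {
  "deltas": [
    [4.0,-5,37.4,-0.9,-15,0,0],
    [4.0,-5,37.4,-0.9,-15,0,0],
    [4.0,-5,37.4,-0.9,-15,0,0],
    [4.0,-5,37.4,-0.9,-15,0,0],
    [4.0,-5,37.4,-0.9,-15,0,0],
    [4.0,-5,37.4,-0.9,-15,0,0],
    [4.0,-5,37.4,-0.9,-15,0,0],
    [4.0,-5,37.4,-0.9,-15,0,0],
    [4.0,-5,37.4,-0.9,-15,0,0],
    [4.0,-5,37.4,-0.9,-15,0,0]
  ]
}}

```text
clock: 13.2
tcp_pos: [0.6134, 0.0252, 0.1478]
tool_rot: [-0.094, 1.573, 0.096]
contact_force: [0.2, -0.7, -1.7]
width: 0.0482
```

Run:
```python
from h import *
eyes.camera("wrist");c,im=shot("wrist","w10");s=monitor.read_state();print(s["clock"],tool()[0],s["width"],s["contact_force"])
g=cv2.GaussianBlur(im,(3,3),0).mean(2).astype(int)
for x in (275,300,320,340,365): d=np.diff(g[80:390,x]);print(x,[(80+i,int(d[i])) for i in range(len(d)) if abs(d[i])>20])
for y in (195,210,225): d=np.diff(g[y,200:440]);print(y,[(200+i,int(d[i])) for i in range(len(d)) if abs(d[i])>20])
u=np.array([np.cos(np.radians(JA)),np.sin(np.radians(JA))])
print(delta([*(np.array([.6129,.0244])+.0015*u),.068],down(96.9)))
```

```text
13.3 [0.61341537 0.02380777 0.14801063] 0.04830372353519158 [ 0.01787216 -0.05486587 -2.19446277]
275 [(116, 25), (117, 42), (118, 33), (135, -23), (136, -30), (137, -24), (142, 33), (143, 28), (163, -22), (366, -23)]
300 [(116, 24), (117, 21), (127, 29), (128, 25), (147, -28), (148, -39), (150, 28), (151, 39), (165, -30), (166, -22), (182, 30), (183, 42), (184, 28), (230, -29), (231, -36), (232, -27), (357, -22)]
320 [(124, -25), (125, -26), (127, 32), (128, 25), (147, -30), (148, -34), (150, 21), (151, 34), (152, 24), (163, -27), (164, -38), (165, -26), (182, 29), (183, 40), (184, 27)]
340 [(115, 22), (116, 39), (117, 34), (125, -27), (126, -28), (129, 22), (141, 22), (147, -29), (148, -37), (150, 22), (151, 38), (152, 24), (176, -24), (177, -32), (178, -25), (182, 24), (183, 35), (184, 29), (247, -25), (248, -24), (255, -26), (256, -30), (350, 26), (351, 36), (352, 27), (356, -27), (357, -42), (358, -38), (368, -21)]
365 [(117, 36), (118, 43), (119, 26), (177, -23), (182, 25), (183, 37), (184, 30), (255, -33), (256, -39), (257, -26), (325, 28), (326, 40), (327, 31), (356, -22), (357, -33), (358, -31), (366, -22)]
195 [(255, 21), (256, 23), (289, 29), (290, 24), (383, -22), (384, -41), (385, -38)]
210 [(256, 23), (257, 21), (287, 32), (288, 27), (383, -36), (384, -40), (385, -24)]
225 [(257, 24), (291, 32), (292, 26), (382, -31), (383, -42), (384, -30)]
[ 8.    0.05  0.14 -0.09 -0.22 -0.11]
```

>>> {"api": "arm_command", "payload": {
  "deltas": [
    [4.0,4,0.05,0.05,0,-0.2,0],
    [4.0,6.5,0.05,0.05,0,-0.2,0],
    [4.0,7.4,0.05,0.05,0,-0.2,0],
    [4.0,7.8,0.05,0.05,0,-0.2,0],
    [4.0,8.05,0.05,0.05,0,-0.2,0],
    [4.0,8.05,0.05,0.05,0,-0.2,0]
  ]
}}

```text
clock: 13.9
tcp_pos: [0.6145, 0.0245, 0.0708]
tool_rot: [-0.092, 1.566, 0.094]
contact_force: [-3.7, 0.2, 5.1]
width: 0.0475
```

>>> {"api": "arm_command", "payload": {
  "deltas": [
    [6.0,0,0,0,0,0,0],
    [8.5,0,0,0,0,0,0],
    [8.5,0,0,0,0,0,0],
    [8.5,0,0,0,0,0,0],
    [8.5,-3,0,0,0,0,0],
    [8.5,-6,0,0,0,0,0],
    [8.5,-9,0,0,0,0,0],
    [8.5,-11,0,0,0,0,0],
    [8.5,-11,0,0,0,0,0]
  ]
}}

```text
clock: 14.8
tcp_pos: [0.6152, 0.0252, 0.182]
tool_rot: [-0.092, 1.563, 0.095]
contact_force: [0.7, -0.6, 0.6]
width: 0.085
```

Run:
```python
from h import *
eyes.camera("wrist");c,im=shot("wrist","w11");s=monitor.read_state();print(s["clock"],tool()[0],s["width"],s["contact_force"])
a=im[100:310,250:400]; cv2.imwrite("pics/w11c.png",cv2.resize(np.rot90(a),None,fx=3.8,fy=3.8,interpolation=cv2.INTER_CUBIC))
print(c.i["xyz"],c.i["rotation"])
# fixed-cam tip/pad edges
for n in("scene","top"): shot(n,n+"1")
```

```text
14.9 [0.61411328 0.02520229 0.1782991 ] 0.08543907984830929 [-1.0490528   0.42390745 -0.97036381]
[0.54220247 0.01698304 0.31134987] [1.94623655 2.19405347 0.32184597]
```

View pics/w11c.png

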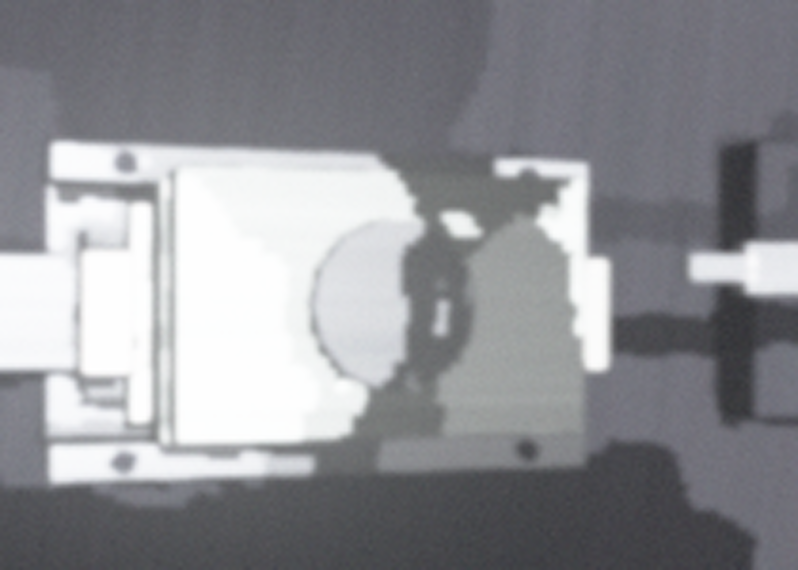

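Run:
```python
from h import *
u=np.array([np.cos(np.radians(JA)),np.sin(np.radians(JA)),0]);v=np.array([-u[1],u[0],0]);k=np.array([0,0,1.])
a=np.radians(41);x=np.cos(a)*v-np.sin(a)*k;z=np.sin(a)*v+np.cos(a)*k
r=R.from_matrix(np.c_[x,np.cross(z,x),z])
P=np.array([.6129,.0244,0])+.03*u-.079*v+.16*k
print(P,delta(P,r))
```

```text
[ 0.65217353 -0.05042372  0.16      ] [  1.68  -7.97   2.94 -84.07 -38.2   38.16]
```

>>> {"api": "arm_command", "payload": {
  "deltas": [
    [8.5,1,-8,2.9,-84,-38.2,38.2],
    [8.5,1,-8,2.9,-84,-38.2,38.2],
    [8.5,1,-8,2.9,-84,-38.2,38.2],
    [8.5,1,-8,2.9,-84,-38.2,38.2],
    [8.5,1,-8,2.9,-84,-38.2,38.2],
    [8.5,1,-8,2.9,-84,-38.2,38.2],
    [8.5,1,-8,2.9,-84,-38.2,38.2],
    [8.5,1,-8,2.9,-84,-38.2,38.2],
    [8.5,1,-8,2.9,-84,-38.2,38.2],
    [8.5,1,-8,2.9,-84,-38.2,38.2],
    [8.5,1,-8,2.9,-84,-38.2,38.2],
    [8.5,1,-8,2.9,-84,-38.2,38.2]
  ]
}}

```text
clock: 16.2
tcp_pos: [0.6519, -0.0512, 0.1661]
tool_rot: [-0.6, 0.529, 1.615]
contact_force: [-0.1, 0.6, 0.8]
width: 0.085
```

Run:
```python
from h import *
for i in range(3): eyes.camera("wrist")
c,im=shot("wrist","w12");s=monitor.read_state();p,r=tool();print(s["clock"],p,r.as_matrix().round(2).tolist(),s["joint_positions"].round(2),s["contact_force"].round(1))
print(c.i["xyz"],c.i["rotation"])
u=np.array([np.cos(np.radians(JA)),np.sin(np.radians(JA)),0]);v=np.array([-u[1],u[0],0]);k=np.array([0,0,1.]);C=np.array([.6129,.0244,0])
for q in [(0,0,74),(0,-16,74),(55,8,85),(-40,-25,70),(40,-25,70),(40,-25,58),(45,-12,50),(135,20,173),(60,-35,30),(-60,-35,30)]: print(q,c.pix(C+u*q[0]/1e3+v*q[1]/1e3+k*q[2]/1e3).round(1))
```

```text
16.4 [ 0.65233078 -0.05082959  0.16672724] [[-0.09, -0.99, -0.07], [0.75, -0.12, 0.65], [-0.66, 0.0, 0.75]] [-0.36  0.7   0.62  1.98  0.73 -2.24] [-0.2  0.2 -0.4]
[ 0.66878479 -0.19575225  0.19756237] [ 0.14977336 -2.58470024 -1.65974052]
(0, 0, 74) [360.5 176.1]
(0, -16, 74) [362.9 164.9]
(55, 8, 85) [285.5 194.8]
(-40, -25, 70) [423.8 152.6]
(40, -25, 70) [304.2 153.1]
(40, -25, 58) [304.5 138.1]
(45, -12, 50) [298.5 139.4]
(135, 20, 173) [161.5 322.6]
(60, -35, 30) [275.5  96. ]
(-60, -35, 30) [449.4  95.2]
```

Run:
```python
import cv2,numpy as np
a=cv2.imread("pics/w12.png")[85:225,240:430]; cv2.imwrite("pics/w12c.png",cv2.resize(np.rot90(a,2),None,fx=4.2,fy=4.2,interpolation=cv2.INTER_CUBIC)); print(a.shape)
```

```text
(140, 190, 3)
```

View pics/w12c.png

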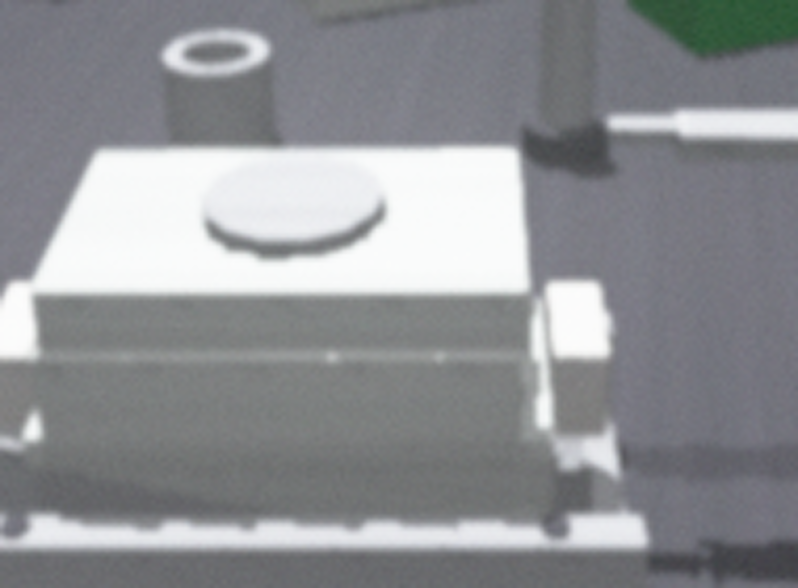

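```bash
cat > fit.py <<'E'
from h import *
from scipy.optimize import least_squares
K=dict(fx=351.70498,fy=351.70498,cx=320.36756,cy=201.92539)
V11=Cam(dict(K,xyz=np.array([0.54220247,0.01698304,0.31134987]),rotation=np.array([1.94623655,2.19405347,0.32184597])))
V12=Cam(dict(K,xyz=np.array([0.66878479,-0.19575225,0.19756237]),rotation=np.array([0.14977336,-2.58470024,-1.65974052])))
m11=lambda p:np.array([399.5-(p[1]+.5)/3.8,99.5+(p[0]+.5)/3.8])
m12=lambda p:np.array([429.5-(p[0]+.5)/4.2,224.5-(p[1]+.5)/4.2])
J=lambda a,b,z:("j",a,b,z); Pd=lambda a,b,z:("p",a,b,z); TIP=("t",)
obs=[(0,J(60,35,30),w2((377,152))),(0,J(60,-35,30),w2((377,415))),(0,J(45,12,50),w2((400,240))),(0,J(45,-12,50),w2((400,338))),(0,J(-45,12,50),w2((97,265))),(0,J(-45,-12,50),w2((97,390))),(0,TIP,w2((535,256))),
(1,J(-60,35,30),m11((50,142))),(1,J(-60,-35,30),m11((47,485))),(1,J(60,35,30),m11((588,160))),(1,J(60,-35,30),m11((586,468))),
(1,Pd(-40,25,70),m11((172,170))),(1,Pd(-40,-25,70),m11((172,443))),(1,Pd(0,0,74),m11((392,303))),(1,TIP,m11((690,267))),
(2,J(60,-35,30),m12((648,548))),(2,Pd(-40,-25,70),m12((35,293))),(2,Pd(40,-25,70),m12((528,293))),(2,Pd(-40,25,70),m12((98,149))),(2,Pd(40,25,70),m12((519,149))),(2,Pd(0,0,74),m12((295,200))),(2,TIP,m12((606,123.5)))]
vs=[W2,V11,V12]
def unpack(x):
    th=np.radians(JA)+x[0]; u=np.array([np.cos(th),np.sin(th),0]);v=np.array([-u[1],u[0],0])
    C=np.array([.6129,.0244,0])+np.array([x[1],x[2],0])
    return u,v,C
def res(x,tip=None,full=False):
    u,v,C=unpack(x); out=[]; 
    cs=[]
    for i,w in enumerate(vs):
        e=x[9+6*i:15+6*i]; d=Cam(w.i); d.c=w.c+e[:3]; d.R=w.R@R.from_rotvec(e[3:]).as_matrix(); cs.append(d)
    for k,o,p in obs:
        if o[0]=="t": q=np.array([x[6],x[7],x[8]])*1000
        elif o[0]=="p": q=np.array([x[3]*1e3+o[1]-x[5]*o[2],x[4]*1e3+o[2]+x[5]*o[1],o[3]])
        else: q=np.array(o[1:],float)
        X=C+u*q[0]/1e3+v*q[1]/1e3+np.array([0,0,q[2]/1e3]); out.append((cs[k].pix(X)-p)/.5)
    pr=[x[0]/.02,x[1]/.004,x[2]/.004,*(x[3:5]/.005),x[5]/.05]
    for i in range(3): pr+=list(x[9+6*i:12+6*i]/.0015)+list(x[12+6*i:15+6*i]/.006)
    return np.array(out) if full else np.r_[np.ravel(out),pr]
if __name__=="__main__":
    x0=np.zeros(27);x0[6:9]=.055,.008,.085
    s=least_squares(res,x0,loss="soft_l1"); x=s.x
    cov=np.linalg.inv(s.jac.T@s.jac)
    print("jack",unpack(x)[2],"pad",x[3:6].round(4),"tip",x[6:9].round(5),"sd z",cov[8,8]**.5)
    for (k,o,p),e in zip(obs,res(x,full=True)*.5): print(k,o,e.round(2))
    for i in range(3): print(x[9+6*i:15+6*i].round(4))
E
python3 fit.py
```

```text
jack [0.61325924 0.02326469 0.        ] pad [-0.      0.0025  0.0108] tip [0.0547  0.00953 0.08514] sd z 0.0005362521468097045
0 ('j', 60, 35, 30) [0.18 0.18]
0 ('j', 60, -35, 30) [0.16 0.2 ]
0 ('j', 45, 12, 50) [-0.72 -0.45]
0 ('j', 45, -12, 50) [-0.29 -0.44]
0 ('j', -45, 12, 50) [-0.13  0.03]
0 ('j', -45, -12, 50) [0.53 0.02]
0 ('t',) [0.04 0.22]
1 ('j', -60, 35, 30) [ 0.04 -0.21]
1 ('j', -60, -35, 30) [-0.08  0.09]
1 ('j', 60, 35, 30) [-0.61  0.07]
1 ('j', 60, -35, 30) [0.16 0.22]
1 ('p', -40, 25, 70) [ 1.32 -0.09]
1 ('p', -40, -25, 70) [-0.18  0.32]
1 ('p', 0, 0, 74) [-0.   0.1]
1 ('t',) [-0.04 -0.78]
2 ('j', 60, -35, 30) [0.02 0.73]
2 ('p', -40, -25, 70) [ 0.98 -0.07]
2 ('p', 40, -25, 70) [-0.48 -0.1 ]
2 ('p', -40, 25, 70) [-0.19 -0.69]
2 ('p', 40, 25, 70) [ 0.34 -0.74]
2 ('p', 0, 0, 74) [0.08 0.84]
2 ('t',) [-0.37  0.09]
[-0.     -0.0001 -0.0006  0.0019 -0.003   0.003 ]
[ 0.      0.0006 -0.0005  0.0008 -0.0005 -0.0008]
[-0.     -0.0002  0.0005  0.0021  0.0023 -0.0069]
```

Run:
```python
from h import *
u=np.array([np.cos(np.radians(JA)),np.sin(np.radians(JA))]);Cn=np.array([.61326,.02326])
print(delta([*(Cn-.185*u),.15],down(96.9)))
```

```text
[  6.98  21.51   3.79  83.74  38.23 -38.3 ]
```

>>> {"api": "arm_command", "payload": {
  "deltas": [
    [0,6,21.5,3.8,83.7,38.2,-38.3],
    [0,6,21.5,3.8,83.7,38.2,-38.3],
    [0,6,21.5,3.8,83.7,38.2,-38.3],
    [0,7,21.5,3.8,83.7,38.2,-38.3],
    [0,7,21.5,3.8,83.7,38.2,-38.3],
    [0,7,21.5,3.8,83.7,38.2,-38.3],
    [0,7,21.5,3.8,83.7,38.2,-38.3],
    [0,7,21.5,3.8,83.7,38.2,-38.3],
    [0,7,21.5,3.8,83.7,38.2,-38.3],
    [0,7,21.5,3.8,83.7,38.2,-38.3],
    [0,7,21.5,3.8,83.7,38.2,-38.3],
    [0,7,21.5,3.8,83.7,38.2,-38.3]
  ]
}}

```text
clock: 17.6
tcp_pos: [0.4293, 0.001, 0.1521]
tool_rot: [-0.136, 1.509, 0.213]
contact_force: [0.3, -0.3, -0.5]
width: -0.0001
```

Run:
```python
from h import *
for i in range(2): eyes.camera("wrist")
s=monitor.read_state();print(s["clock"],tool()[0],s["width"],s["contact_force"])
u=np.array([np.cos(np.radians(JA)),np.sin(np.radians(JA))]);Cn=np.array([.61326,.02326])
print(delta([*(Cn-.185*u),.031],down(96.9)))
```

```text
17.7 [0.42971396 0.00190315 0.15153944] -0.0001385599574223966 [-0.64288055  0.69163462 -0.75284332]
[12.02 -0.63 -0.73  6.25  3.19 -2.76]
```

>>> {"api": "arm_command", "payload": {
  "deltas": [
    [0,3,-0.63,-0.7,6.2,3.2,-2.8],
    [0,6,-0.63,-0.7,6.2,3.2,-2.8],
    [0,9,-0.63,-0.7,6.2,3.2,-2.8],
    [0,12,-0.63,-0.7,6.2,3.2,-2.8],
    [0,12,-0.63,-0.7,6.2,3.2,-2.8],
    [0,12,-0.63,-0.7,6.2,3.2,-2.8]
  ]
}}

```text
clock: 18.3
tcp_pos: [0.4291, -0.0001, 0.0312]
tool_rot: [-0.097, 1.57, 0.1]
contact_force: [1.0, -0.6, -0.0]
width: -0.0002
```

```bash
cat >> h.py <<'E'
def jk():
    p,r=tool();u=np.array([np.cos(np.radians(JA)),np.sin(np.radians(JA))]);v=np.array([-u[1],u[0]]);d=p[:2]-np.array([.61326,.02326]);s=monitor.read_state()
    print("t",s["clock"],"u,v,z mm",(np.array([d@u,d@v,p[2]])*1000).round(1),"F",s["contact_force"].round(1),"toolz",r.as_matrix()[:,2].round(3),"w",round(s["width"],4))
E
python3 -c "
from h import *
jk()"
```

```text
t 18.3 u,v,z mm [-185.6   -1.    31.2] F [ 1.  -0.6 -0. ] toolz [ 0.992  0.125 -0.002] w -0.0002
```

>>> {"api": "arm_command", "payload": {
  "deltas": [
    [0,0,0.1,1.0,0,0,0],
    [0,0,0.1,2.0,0,0,0],
    [0,0,0.1,2.3,0,0,0],
    [0,0,0.1,2.6,0,0,0],
    [0,0,0.1,2.6,0,0,0]
  ]
}}

```text
clock: 18.8
tcp_pos: [0.4555, 0.0043, 0.0305]
tool_rot: [-0.097, 1.572, 0.099]
contact_force: [0.4, 0.4, 0.1]
width: -0.0004
```

```bash
python3 -c "
from h import *
jk()"
```

```text
t 18.8 u,v,z mm [-158.9    0.2   30.5] F [0.4 0.4 0.1] toolz [ 0.992  0.124 -0.003] w -0.0004
```

>>> {"api": "arm_command", "payload": {
  "deltas": [
    [0,0,0,0.1,0,0,0],
    [0,0,0,0.2,0,0,0],
    [0,0,0,0.3,0,0,0],
    [0,0,0,0.3,0,0,0]
  ]
}}

```text
clock: 19.2
tcp_pos: [0.4581, 0.0046, 0.0304]
tool_rot: [-0.097, 1.572, 0.098]
contact_force: [0.2, 0.1, -0.1]
width: -0.0001
```

```bash
python3 -c "
from h import *
jk()
c,im=shot('wrist','w13')
g=cv2.GaussianBlur(im,(3,3),0).mean(2).astype(int)
for x in (310,330): d=np.diff(g[150:399,x]);print(x,[(150+i,int(d[i])) for i in range(len(d)) if abs(d[i])>15])
"
```

```text
t 19.2 u,v,z mm [-156.3    0.2   30.4] F [ 0.2  0.1 -0.1] toolz [ 0.992  0.124 -0.003] w -0.0001
310 [(222, -20), (223, -23), (289, -20), (290, -21)]
330 [(239, -20), (240, -21), (290, -21), (291, -19)]
```

>>> {"api": "arm_command", "payload": {
  "deltas": [
    [0,0,0,0.1,0,0,0],
    [0,0,0,0.2,0,0,0],
    [0,0,0,0.3,0,0,0],
    [0,0,0,0.3,0,0,0]
  ]
}}

```text
clock: 19.65
tcp_pos: [0.4606, 0.005, 0.0303]
tool_rot: [-0.097, 1.573, 0.098]
contact_force: [-3.2, -1.1, 3.5]
width: -0.0002
```

```bash
python3 -c "
from h import *
jk()
"
```

```text
t 19.65 u,v,z mm [-153.7    0.2   30.3] F [-3.2 -1.1  3.5] toolz [ 0.992  0.124 -0.004] w -0.0002
```

>>> {"api": "arm_command", "payload": {
  "deltas": [
    [0,0,0,0.6,0,0,0],
    [0,0,0,1.2,0,0,0],
    [0,0,0,1.8,0,0,0],
    [0,0,0,2.3,0,0,0],
    [0,0,0,2.8,0,0,0],
    [0,0,0,3.2,0,0,0],
    [0,0,0,3.6,0,0,0],
    [0,0,0,3.8,0,0,0],
    [0,0,0,3.9,0,0,0],
    [0,0,0,3.9,0,0,0]
  ]
}}

```text
clock: 20.65
tcp_pos: [0.499, 0.0094, 0.0303]
tool_rot: [-0.098, 1.573, 0.097]
contact_force: [-6.5, -3.9, 5.3]
width: 0.0002
```

```bash
python3 -c "
from h import *
jk()
"
```

```text
t 20.65 u,v,z mm [-1.151e+02 -1.000e-01  3.030e+01] F [-6.5 -3.9  5.3] toolz [ 0.992  0.124 -0.005] w 0.0002
```

>>> {"api": "arm_command", "payload": {
  "deltas": [
    [0,0,0,-1,0,0,0],
    [0,0,0,-2.5,0,0,0],
    [0,-4,0,-3,0,0,0],
    [0,-8,0,-3,0,0,0],
    [0,-13,0,-3,0,0,0],
    [0,-13,0,-3,0,0,0]
  ]
}}

```text
clock: 21.25
tcp_pos: [0.4725, 0.0062, 0.167]
tool_rot: [-0.097, 1.562, 0.098]
contact_force: [0.9, 0.1, 0.3]
width: 0.0003
```

Run:
```python
from h import *
jk()
r=R.from_matrix([[-0.09,-.99,-.07],[.75,-.12,.65],[-.66,0,.75]])
u=np.array([np.cos(np.radians(JA)),np.sin(np.radians(JA)),0]);v=np.array([-u[1],u[0],0]);k=np.array([0,0,1.])
a=np.radians(41);x=np.cos(a)*v-np.sin(a)*k;z=np.sin(a)*v+np.cos(a)*k
r=R.from_matrix(np.c_[x,np.cross(z,x),z])
print(delta([.6523,-.0508,.1667],r))
```

```text
t 21.25 u,v,z mm [-1.418e+02 -1.000e-01  1.670e+02] F [0.9 0.1 0.3] toolz [0.992 0.124 0.007] w 0.0003
[  0.15  -7.89  17.13 -83.58 -38.01  38.44]
```

>>> {"api": "arm_command", "payload": {
  "deltas": [
    [8.5,-1,-7.9,17.1,-83.6,-38,38.4],
    [8.5,-1,-7.9,17.1,-83.6,-38,38.4],
    [8.5,-1,-7.9,17.1,-83.6,-38,38.4],
    [8.5,-1,-7.9,17.1,-83.6,-38,38.4],
    [8.5,-1,-7.9,17.1,-83.6,-38,38.4],
    [8.5,0.1,-7.9,17.1,-83.6,-38,38.4],
    [8.5,0.1,-7.9,17.1,-83.6,-38,38.4],
    [8.5,0.1,-7.9,17.1,-83.6,-38,38.4],
    [8.5,0.1,-7.9,17.1,-83.6,-38,38.4],
    [8.5,0.1,-7.9,17.1,-83.6,-38,38.4],
    [8.5,0.1,-7.9,17.1,-83.6,-38,38.4],
    [8.5,0.1,-7.9,17.1,-83.6,-38,38.4]
  ]
}}

```text
clock: 22.45
tcp_pos: [0.6497, -0.0515, 0.1574]
tool_rot: [-0.595, 0.537, 1.618]
contact_force: [-0.5, -0.7, 0.5]
width: 0.0848
```

>>> {"api": "arm_command", "payload": {
  "deltas": [
    [8.5,0,0,0,0,0,0],
    [8.5,0,0,0,0,0,0],
    [8.5,0,0,0,0,0,0]
  ]
}}

```text
clock: 22.75
tcp_pos: [0.6498, -0.0509, 0.1596]
tool_rot: [-0.596, 0.543, 1.612]
contact_force: [0.3, -0.2, 0.2]
width: 0.0849
```

```bash
cat > edge.py <<'E'
from fit import *
import sys
# fit pad z from side view: near-top edge, far-top edge rows and tip blade rows, compared w12
def prof(im,x,lo,hi):
    g=cv2.GaussianBlur(im,(3,3),0).mean(2); c=g[:,x-1:x+2].mean(1); d=np.diff(c)
    return [(i,round(float(d[i]),0)) for i in range(lo,hi) if abs(d[i])>12 and abs(d[i])>=abs(d[i-1]) and abs(d[i])>abs(d[i+1])]
if __name__=="__main__":
    n=sys.argv[1]; im=cv2.imread(f"pics/{n}.png")
    for x in (270,276,280,320,330,340,350,360,375,395,405): print(x,prof(im,x,95,235))
E
python3 - <<'E'
from h import *
eyes.camera("wrist");eyes.camera("wrist")
c,im=shot("wrist","w14");jk();print(tool()[0],repr(c.i["xyz"]),repr(c.i["rotation"]))
E
echo w12; python3 edge.py w12; echo w14; python3 edge.py w14
```

```text
t 22.9 u,v,z mm [ 27.3 -77.9 160. ] F [-0.2  0.2  0.6] toolz [-0.072  0.653  0.754] w 0.0849
[ 0.64969257 -0.05084878  0.1600025 ] array([ 0.66652082, -0.19541844,  0.19271131]) array([ 0.14846108, -2.58341127, -1.65336841])
w12
270 [(193, 39.0), (197, -33.0), (230, 15.0)]
276 [(101, -16.0), (193, 38.0), (197, -33.0), (220, -12.0), (234, 14.0)]
280 [(102, -31.0), (193, 39.0), (197, -33.0)]
320 [(100, -29.0), (154, 40.0), (189, -41.0)]
330 [(99, -33.0), (154, 40.0), (189, -38.0)]
340 [(100, -35.0), (154, 41.0), (170, -27.0), (174, 20.0), (189, -37.0)]
350 [(99, -34.0), (138, 16.0), (141, -15.0), (154, 39.0), (164, -41.0), (168, 36.0), (189, -36.0), (234, 44.0)]
360 [(100, -33.0), (154, 41.0), (163, -43.0), (167, 36.0), (189, -35.0)]
375 [(99, -34.0), (154, 39.0), (164, -35.0), (169, 33.0), (189, -42.0), (206, 30.0), (210, -28.0), (214, 31.0), (217, -29.0)]
395 [(98, -33.0), (154, 40.0), (188, -35.0)]
405 [(99, -35.0), (154, 40.0), (188, -34.0), (226, -12.0)]
w14
270 [(101, 32.0), (112, -25.0), (116, 13.0), (200, 37.0), (203, -33.0), (221, -12.0)]
276 [(100, 37.0), (108, -25.0), (115, 21.0), (130, -29.0), (200, 38.0), (203, -32.0)]
280 [(100, 37.0), (108, -31.0), (124, 23.0), (133, -32.0), (157, 28.0), (200, 24.0), (204, -17.0)]
320 [(99, 37.0), (103, -28.0), (174, 37.0), (206, -38.0)]
330 [(99, 37.0), (104, -29.0), (174, 38.0), (206, -39.0)]
340 [(99, 38.0), (104, -30.0), (174, 37.0), (185, -33.0), (190, 32.0), (206, -39.0)]
350 [(99, 37.0), (103, -31.0), (173, 36.0), (183, -39.0), (187, 35.0), (206, -36.0)]
360 [(99, 38.0), (104, -34.0), (173, 36.0), (182, -44.0), (186, 39.0), (206, -38.0)]
375 [(99, 38.0), (103, -32.0), (173, 38.0), (186, -30.0), (189, 28.0), (206, -42.0), (210, 29.0), (213, -27.0), (218, 31.0), (221, -27.0)]
395 [(99, 36.0), (103, -25.0), (173, 38.0), (206, -39.0)]
405 [(99, 39.0), (103, -33.0), (173, 41.0), (205, -23.0), (229, -14.0)]
```

```bash
cat > pz.py <<'E'
from fit import *
from scipy.optimize import brentq
u=np.array([np.cos(np.radians(JA)),np.sin(np.radians(JA)),0]);v=np.array([-u[1],u[0],0]);C=np.array([.61326,.02326,0])
W=lambda a,b,z:C+(u*a+v*b+np.array([0,0,z]))/1e3
def pz(cam0,near,far,tip,zt=85.1):
    # pitch correction about camera x so that the tip's row matches
    def cc(e): d=Cam(cam0.i); d.R=d.R@R.from_rotvec([e,0,0]).as_matrix(); return d
    e=brentq(lambda e:cc(e).pix(W(55,9.5,zt))[1]-tip,-.05,.05); d=cc(e)
    out=[]
    for row,b in ((near,-22.5),(far,27.5)): out.append(brentq(lambda z:d.pix(W(5,b,z))[1]-row,40,120))
    return np.degrees(e).round(2),np.round(out,2),"far-near px model",(d.pix(W(5,27.5,out[0]))-d.pix(W(5,-22.5,out[0]))).round(1)
V14=Cam(dict(K,xyz=np.array([0.66652082,-0.19541844,0.19271131]),rotation=np.array([0.14846108,-2.58341127,-1.65336841])))
if __name__=="__main__":
    print(pz(V12,154.5,189.5,195.6)); print(pz(V14,174.2,206.5,202.3))
E
python3 - <<'E'
from pz import *
# subpixel edges: max-gradient centroid
def sub(im,x,r,s,w=4):
    c=im[:,x-3:x+4].mean((1,2)); d=np.clip(s*np.diff(c)[r-w:r+w+1],5,None)-5; return (d@(np.arange(r-w,r+w+1)+.5))/d.sum()
for n,cam0,e in (("w12",V12,(154,189,193,197)),("w14",V14,(173,206,200,203))):
    im=cv2.imread(f"pics/{n}.png").astype(float)
    near=np.mean([sub(im,x,e[0],1) for x in (325,345,365)]);far=np.mean([sub(im,x,e[1],-1) for x in (325,345,362)])
    tip=np.mean([sub(im,273,e[2],1,2),sub(im,273,e[3],-1,2)])
    print(n,near.round(2),far.round(2),tip.round(2),pz(cam0,near,far,tip))
E
```

```text
w12 154.44 189.33 195.25 (np.float64(0.02), array([70.3 , 71.41]), 'far-near px model', array([-5.6, 33.6]))
w14 174.04 206.62 202.06 (np.float64(0.03), array([80.09, 81.11]), 'far-near px model', array([-5.2, 31.4]))
```

Run:
```python
import fit
from fit import *
# add w14: pad edges at cols 325/345/365 -> need points; use corner-free: constrain rows via points of edges
fit.vs.append(Cam(dict(K,xyz=np.array([0.66652082,-0.19541844,0.19271131]),rotation=np.array([0.14846108,-2.58341127,-1.65336841]))))
def solve(tr,ro,h,zb=0,drop=None):
    def f(x):
        u,v,C=unpack(x);out=[];cs=[]
        for i,w in enumerate(fit.vs):
            e=x[9+6*i:15+6*i];d=Cam(w.i);d.c=w.c+e[:3];d.R=w.R@R.from_rotvec(e[3:]).as_matrix();cs.append(d)
        pp=lambda a,b,z:C+u*(x[3]+(a-x[5]*b)/1e3)+v*(x[4]+(b+x[5]*a)/1e3)+np.array([0,0,z/1e3])
        for k,o,p in obs:
            if k==drop: continue
            X=C+u*x[6]+v*x[7]+np.array([0,0,x[8]]) if o[0]=="t" else pp(*o[1:]) if o[0]=="p" else C+(u*o[1]+v*o[2]+np.array([0,0,o[3]]))/1e3
            out+=list((cs[k].pix(X)-p)/.5)
        T=C+u*x[6]+v*x[7]+np.array([0,0,x[8]])
        for k,(n,fa,t),hh in ((2,(154.44,189.33,195.25),0),(3,(174.04,206.62,202.06),x[-1]*1e3)):
            for a in (-15,5,25): out+=[(cs[k].pix(pp(a,-25,70+hh))[1]-n)/.4,(cs[k].pix(pp(a,25,70+hh))[1]-fa)/.4]
            out.append((cs[k].pix(T)[1]-t)/.3)
        for i in range(len(fit.vs)): out+=list(x[9+6*i:12+6*i]/tr)+list(x[12+6*i:15+6*i]/ro)
        return np.r_[out,x[0]/.02,x[1:3]/.004,x[3:5]/.005,x[5]/.05]
    x0=np.zeros(34);x0[6:9]=.055,.008,.085;x0[-1]=.0097
    s=least_squares(f,x0,loss="soft_l1");x=s.x
    print(tr,ro,drop,"tip",(x[6:9]*1e3).round(2),"pad",(x[3:5]*1e3).round(1),x[5].round(3),"rise",(x[-1]*1e3).round(2),"left",(x[8]*1e3-74-x[-1]*1e3).round(2),"cost",s.cost.round(1))
for a in ((.0015,.006,0),(.003,.006,0),(.0015,.015,0),(.003,.02,0)): solve(*a)
for d in (0,1): solve(.0015,.006,0,drop=d)
```

```text
0.0015 0.006 None tip [54.78  9.63 84.84] pad [0.1 2.5] 0.009 rise 10.15 left 0.69 cost 19.8
0.003 0.006 None tip [54.7   9.59 84.88] pad [0.  2.5] 0.009 rise 10.26 left 0.62 cost 18.3
0.0015 0.015 None tip [54.69  9.7  84.9 ] pad [0.1 2.7] 0.013 rise 9.9 left 1.01 cost 16.3
0.003 0.02 None tip [54.53  9.72 85.05] pad [-0.1  2.8] 0.014 rise 9.99 left 1.05 cost 14.3
0.0015 0.006 0 tip [54.84  9.78 84.83] pad [0.1 2.6] 0.011 rise 10.12 left 0.71 cost 16.4
0.0015 0.006 1 tip [54.73  9.62 84.86] pad [0.6 3.4] 0.002 rise 9.87 left 0.99 cost 14.0
```

Run:
```python
from h import *
u=np.array([np.cos(np.radians(JA)),np.sin(np.radians(JA))]);Cn=np.array([.61326,.02326])
print(delta([*(Cn-.150*u),.16],down(96.9)))
```

```text
[  5.97  17.73   5.    83.75  37.86 -38.54]
```

>>> {"api": "arm_command", "payload": {
  "deltas": [
    [0,4,17.7,5,83.7,37.9,-38.5],
    [0,4,17.7,5,83.7,37.9,-38.5],
    [0,4,17.7,5,83.7,37.9,-38.5],
    [0,4,17.7,5,83.7,37.9,-38.5],
    [0,6,17.7,5,83.7,37.9,-38.5],
    [0,6,17.7,5,83.7,37.9,-38.5],
    [0,6,17.7,5,83.7,37.9,-38.5],
    [0,6,17.7,5,83.7,37.9,-38.5],
    [0,6,17.7,5,83.7,37.9,-38.5],
    [0,6,17.7,5,83.7,37.9,-38.5],
    [0,6,17.7,5,83.7,37.9,-38.5],
    [0,6,17.7,5,83.7,37.9,-38.5]
  ]
}}

```text
clock: 24.1
tcp_pos: [0.4645, 0.0053, 0.1602]
tool_rot: [-0.132, 1.523, 0.203]
contact_force: [0.1, -0.1, -0.5]
width: 0.0003
```

Run:
```python
from h import *
for i in range(2): eyes.camera("wrist")
jk()
u=np.array([np.cos(np.radians(JA)),np.sin(np.radians(JA))]);Cn=np.array([.61326,.02326])
print(delta([*(Cn-.135*u),.0305],down(96.9)))
```

```text
t 24.2 u,v,z mm [-149.3    1.   159.5] F [-0.5 -0.2  0.9] toolz [0.975 0.216 0.045] w 0.0001
[12.93 -0.79  0.83  5.67  2.46 -2.59]
```

>>> {"api": "arm_command", "payload": {
  "deltas": [
    [0,3,-0.8,0,5.7,2.5,-2.6],
    [0,6,-0.8,0,5.7,2.5,-2.6],
    [0,9,-0.8,0.4,5.7,2.5,-2.6],
    [0,12,-0.8,0.8,5.7,2.5,-2.6],
    [0,12.9,-0.8,0.8,5.7,2.5,-2.6],
    [0,12.9,-0.8,0.8,5.7,2.5,-2.6],
    [0,12.9,-0.8,0.8,5.7,2.5,-2.6]
  ]
}}

```text
clock: 24.9
tcp_pos: [0.479, 0.0058, 0.0316]
tool_rot: [-0.094, 1.568, 0.097]
contact_force: [0.3, -0.3, 0.4]
width: 0.0001
```

```bash
python3 -c "
from h import *
jk()"
```

```text
t 24.9 u,v,z mm [-135.4   -1.2   31.6] F [ 0.3 -0.3  0.4] toolz [0.993 0.121 0.   ] w 0.0001
```

>>> {"api": "arm_command", "payload": {
  "deltas": [
    [0,0,0.1,1.0,0,0,0],
    [0,0,0.1,1.7,0,0,0],
    [0,0,0.1,2.0,0,0,0],
    [0,0,0.1,2.15,0,0,0],
    [0,0,0.1,2.25,0,0,0],
    [0,0,0.1,2.35,0,0,0],
    [0,0,0.1,2.35,0,0,0],
    [0,0,0.1,2.35,0,0,0]
  ]
}}

```text
clock: 25.7
tcp_pos: [0.5012, 0.0096, 0.0304]
tool_rot: [-0.095, 1.572, 0.095]
contact_force: [-6.2, -1.3, 5.8]
width: -0.0001
```

```bash
python3 -c "
from h import *
jk()"
```

```text
t 25.7 u,v,z mm [-1.129e+02 -1.000e-01  3.040e+01] F [-6.2 -1.3  5.8] toolz [ 0.993  0.121 -0.003] w -0.0001
```

Need about 1.8 mm more.

>>> {"api": "arm_command", "payload": {
  "deltas": [
    [0,0,0,0.1,0,0,0],
    [0,0,0,0.2,0,0,0],
    [0,0,0,0.2,0,0,0],
    [0,0,0,0.2,0,0,0]
  ]
}}

```text
clock: 26.1
tcp_pos: [0.5031, 0.0098, 0.0304]
tool_rot: [-0.095, 1.572, 0.095]
contact_force: [-7.7, -2.0, 6.3]
width: -0.0003
```

```bash
python3 -c "
from h import *
jk()"
```

```text
t 26.1 u,v,z mm [-1.11e+02 -1.00e-01  3.04e+01] F [-7.7 -2.   6.3] toolz [ 0.993  0.121 -0.004] w -0.0003
```

>>> {"api": "arm_command", "payload": {
  "deltas": [
    [0,0,0,-1,0,0,0],
    [0,0,0,-2.5,0,0,0],
    [0,-4,0,-3,0,0,0],
    [0,-8,0,-3,0,0,0],
    [0,-13,0,-3,0,0,0],
    [0,-13,0,-3,0,0,0]
  ]
}}

```text
clock: 26.7
tcp_pos: [0.4765, 0.0064, 0.167]
tool_rot: [-0.095, 1.56, 0.095]
contact_force: [0.8, 0.2, -1.0]
width: -0.0004
```

Run:
```python
from h import *
jk()
u=np.array([np.cos(np.radians(JA)),np.sin(np.radians(JA)),0]);v=np.array([-u[1],u[0],0]);k=np.array([0,0,1.])
for al,dv,zz in ((41,.079,.165),(26,.105,.142)):
    a=np.radians(al);x=np.cos(a)*v-np.sin(a)*k;z=np.sin(a)*v+np.cos(a)*k
    r=R.from_matrix(np.c_[x,np.cross(z,x),z]); P=np.array([.61326,.02326,0])+.03*u-dv*v+zz*k
    print(P,delta(P,r))
    if al==41: p1,r1=P,r
print(delta(P,r,p1,r1))
```

```text
t 26.7 u,v,z mm [-137.8   -0.3  167. ] F [ 0.8  0.2 -1. ] toolz [0.993 0.121 0.008] w -0.0004
[ 0.65253353 -0.05156372  0.165     ] [  0.34  -7.88  16.78 -83.74 -37.91  38.58]
[ 0.65565709 -0.07737542  0.142     ] [  2.64 -10.48  16.76 -79.38 -49.43  50.05]
[ -0.45  -0.    -3.44   0.   -15.    -0.  ]
```

>>> {"api": "arm_command", "payload": {
  "deltas": [
    [8.5,-1,-7.9,16.8,-83.7,-37.9,38.6],
    [8.5,-1,-7.9,16.8,-83.7,-37.9,38.6],
    [8.5,-1,-7.9,16.8,-83.7,-37.9,38.6],
    [8.5,-1,-7.9,16.8,-83.7,-37.9,38.6],
    [8.5,-1,-7.9,16.8,-83.7,-37.9,38.6],
    [8.5,0.3,-7.9,16.8,-83.7,-37.9,38.6],
    [8.5,0.3,-7.9,16.8,-83.7,-37.9,38.6],
    [8.5,0.3,-7.9,16.8,-83.7,-37.9,38.6],
    [8.5,0.3,-7.9,16.8,-83.7,-37.9,38.6],
    [8.5,0.3,-7.9,16.8,-83.7,-37.9,38.6],
    [8.5,0.3,-7.9,16.8,-83.7,-37.9,38.6],
    [8.5,0.3,-7.9,16.8,-83.7,-37.9,38.6]
  ]
}}

```text
clock: 27.9
tcp_pos: [0.6504, -0.0523, 0.1556]
tool_rot: [-0.593, 0.537, 1.618]
contact_force: [-0.5, 0.1, -0.9]
width: 0.0853
```

>>> {"api": "arm_command", "payload": {
  "deltas": [
    [8.5,0,0,-1.5,0,-8,0],
    [8.5,-0.45,0,-3.4,0,-15,0],
    [8.5,-0.45,0,-3.4,0,-15,0],
    [8.5,-0.45,0,-3.4,0,-15,0],
    [8.5,-0.45,0,-3.4,0,-15,0]
  ]
}}

```text
clock: 28.4
tcp_pos: [0.6538, -0.0769, 0.1373]
tool_rot: [-0.38, 0.347, 1.66]
contact_force: [-1.0, 0.4, 1.5]
width: 0.0848
```

Run:
```python
from h import *
for i in range(2): eyes.camera("wrist")
c,im=shot("wrist","w15");jk();print(tool()[1].as_matrix()[:,0].round(3),c.c,c.i["rotation"])
u=np.array([np.cos(np.radians(JA)),np.sin(np.radians(JA)),0]);v=np.array([-u[1],u[0],0]);C=np.array([.61326,.02326,0])
W=lambda a,b,z:C+(u*a+v*b+np.array([0,0,z]))/1e3
for n,q in dict(tip=(55,9.6,85),tip80=(80,9.6,85),nearE=(5,-22.5,80.7),farE=(5,27.5,80.7),bn=(0,-13.5,84.7),bf=(0,18.5,84.7),blkn=(50,-12,60.7)).items(): print(n,c.pix(W(*q)).round(1))
from edge import prof
for x in (250,262,270,280,315,330,345,360,375): print(x,prof(im,x,130,255))
```

```text
t 28.55 u,v,z mm [  28.2 -104.   139. ] F [-0.2  0.2  0.2] toolz [-0.05   0.439  0.897] w 0.0849
[-0.11   0.89  -0.442] [ 0.67097653 -0.22462691  0.13329735] [ 0.13926031 -2.34137449 -1.96810798]
tip [283.8 198.8]
tip80 [250.9 198.8]
nearE [353.5 183.7]
farE [347.8 197.4]
bn [359.6 192.1]
bf [355.1 200.3]
blkn [288.3 159.6]
250 [(170, -17.0), (186, 20.0), (197, 38.0), (200, -36.0), (227, 37.0), (238, -20.0)]
262 [(169, -16.0), (185, 19.0), (197, 39.0), (200, -35.0), (227, 36.0), (238, -18.0)]
270 [(173, -15.0), (188, 19.0), (197, 31.0), (200, -29.0), (228, 22.0)]
280 [(197, 28.0), (200, -25.0)]
315 [(184, 36.0), (200, -35.0), (204, -13.0), (233, 12.0)]
330 [(184, 37.0), (199, -56.0), (204, 18.0), (209, -14.0), (234, 24.0)]
345 [(184, 36.0), (190, -42.0), (194, 40.0), (201, -47.0), (205, 14.0), (209, -14.0), (234, 28.0)]
360 [(184, 38.0), (189, -45.0), (193, 42.0), (202, -53.0), (205, 16.0), (209, -13.0), (234, 28.0)]
375 [(184, 36.0), (190, -44.0), (194, 38.0), (200, -34.0), (205, -16.0), (236, 26.0)]
```

```bash
python3 -c "
from h import *
jk(); print(workorder.hand_in())"
```

```text
t 28.55 u,v,z mm [  28.2 -104.   139. ] F [-0.2  0.2  0.2] toolz [-0.05   0.439  0.897] w 0.0849
the job is handed in; nothing more can be done
None
```

I put the 18 mm spacer and the rest pad on the jack's table, about 11 mm below the pointer. I then pushed the wedge in about 43 mm, which raised the stack about 10.7 mm, and handed the job in at 28.6 s. The gripper was open and touching nothing, and I kept clear of the bystanders, the gauge and the unused spacers.

**First grasp missed:** my first try at the pad closed on its top edge and shifted it about 6 mm. I re-measured it and regrasped lower, and that held.

**Height:** the last checks disagree slightly.
- The combined camera fits put the pointer at 84.8–85.1 mm, which leaves the pad (about 84.7 mm) 0.1–0.4 mm low.
- The final low side view puts the pad about 0.5–0.8 mm above the pointer.
- Both are inside the ±2 mm limit. The wedge only pushes in, so I did not adjust further.

**Squareness:** before the wedge was pushed in, the pad was about 2.5 mm off centre across the table and turned about 0.01 rad. The side views hint at a tilt of up to about 0.02 rad, or it may be camera calibration. All are within limits.

I did not take a final picture of the whole bench after the push.

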